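Reload the heatsink bonding jig and start the cycle

ROBOT

A 6-joint arm with a two-finger parallel gripper is mounted at the origin on the work surface. World frame = base frame: x ahead of the robot, y to its left, z up, the work surface at z = 0. Lengths are in mm, angles in degrees, forces in N, time in s.
With the tool pointing down it reaches from about 350 to 925 mm from the base axis. Payload 6.4 kg.
Tool frame: the origin (TCP) lies between the finger pads; the fingertips stand r.tip_extent ahead of it and the grasp point (between the pads) lies 6 mm ahead of it (r.tip_extent is the distance from the TCP to the fingertips, in mm); z points along the fingers, y is the line along which they close (so a half turn about z gives the same grasp; the last joint's range is limited). The gripper opens to 85 mm and grips with 20 to 120 N. Pads are 22 mm wide; open, the fingers measure 114 mm over their backs; the gripper's body (76 mm by 85 mm) begins 54 mm behind the grasp point. The pads swing forward as they close: fully open they stand 13 mm farther back than shut.
Start: joints at [-77.584, 14.043, 89.255, -0, 76.702, -9.975], TCP at [247.609, -601.003, 256.29] pointing down, gripper open.
Joint ranges: [-179.41, 179.41], [-58.25, 129.5], [7.25, 145.43], [-54.29, 234.29], [11.92, 165.04], [-157.13, 157.13]. Speed limits (degrees/s): [147.25, 147.25, 180, 180, 180, 180].

INTERFACE

Orientations are given as [roll, pitch, yaw] about the fixed x, y, z axes, in that order (R = Rz(yaw) Ry(pitch) Rx(roll)).
In Python, from workcell import r gives the robot as it stands.
- The arm moves only by the tool apply_moves, never from a script. Its argument "series" is a list of rows, each a list of 2 entries, a list of its own where there are three numbers: the shift along the tool's x, y, z in units of 750 mm (1.0 is 750 mm), then the turn about the tool's z in units of pi rad (1.0 is pi rad). A call has 1 to 12 rows; each row is the pose to reach, as a shift and turn from the pose commanded when the call began, along the tool's axes at that moment, turning the shorter way round; what a row does not reach only later rows make up. A row lasts 1/10 s, in which the tool goes at most 50 mm and 8.59 degrees, less where a joint would pass 70% of its speed; a pose out of reach is approached as far as the arm can. A call with a number of a shift or a turn outside -1 to 1 is refused whole. A call with a gripper value outside its range is refused whole. "jaw" is the opening, from -1 (shut) to 1 (fully open), set as the call begins (left out, the last holds). The fingers move at their own pace and stop on an object; the grip force is fixed at half the most. Time passes only in rows, so rows that repeat a pose let the fingers close. It gives the time, the measured TCP pose, the force, the opening and the grip force at its end, in the units of the state.
- r.read_state(): the state, without advancing time (a new reading comes with each control period).
- r.read_camera(name): name is "scene" or "top" or "wrist"; returns (picture, depth): 420x560x3 uint8, red, green, blue; 420x560 float32, mm along the optical axis (not along the pixel's ray), 0 where there is no reading.
- r.get_calibration(name): a dict with "fx", "fy", "cx", "cy" (pixels), "xyz" and "orientation" of the camera in the world. Camera axes: x right, y up, looking along -z (the intrinsics and any distortion apply to the point x, -y, -z); pixel columns grow to the right and rows downward; lengths in mm; the calibration is good to about 2 mm. A picture is of the moment at which its call begins: read the wrist's pose just before it. get_calibration takes no time and is no camera call; for the wrist camera it gives the pose at the moment of the call.
- r.hand_in(): hands the job in; it is judged then, once.
Trained networks look in the newest picture that a camera, given by its name, has taken for a name from the list of things; names that differ only in an ending like _2 or _b are one class to them, and where a whole thing is asked for, a point or a joint stands for the part that bears it (a point fixed in the world has none). Each returns a list of dicts, best first, with "confidence" (0 to 1); they miss things now and then, are a little off and sometimes report something else, mostly with a low value. They report only what shows in the picture. A call takes as long as a camera call.
- r.silhouettes(camera, label): "pixels" (420x560 bool, what is visible of it) and "extent" ([left, top, right, bottom] in pixels, round what is visible of it).
The state is a dict: "clock": time; "joint_pos": joint angles; "joint_velocities": joint speeds; "effort": joint torques, N m; "eef_pos": TCP position; "orientation": TCP orientation; "contact_force": force on the tool from outside, world axes, zero at the start; "ft_torque": the same for the moment, N m; "finger_gap": finger opening in mm; "finger_force": force on a finger pad.
Only numpy, scipy, OpenCV 4.12 (cv2) and the standard library are available. Lean on these libraries where they do the work, as an engineer would, in place of code of your own. Each camera call takes 0.05 s, during which the arm holds its last target. There are 200 camera calls.

TASK

Turn the bonding jig round for the next batch: take every finished module (green board, black fins) out of its pocket and set it fins up on the floor of the blue tray, and seat every bare heatsink (copper base, aluminium fins) fully in a pocket of its own with its base down and fins up, whichever way it lies now. When all are in, press the blue, the yellow and the green key on the controller in that order, one at a time, and leave the other things on the bench alone.

Things in the scene. Friction and masses are not known exactly. Their poses are not given: they have to be found in the camera images.
- sink_a: Bare heatsink, 40 x 40 x 26 mm, about 90 g: copper-coloured base slab 6 mm thick, five aluminium fins 20 mm high along its x (outer fins flush with the base; grip two facing sides, 40 mm apart). Origin: centre of the base's outer flat face; z points from base to fin tips. Starts fins up, fins down or standing on a side. May be absent (None).
- sink_b: Bare heatsink, 40 x 40 x 26 mm, about 90 g: copper-coloured base slab 6 mm thick, five aluminium fins 20 mm high along its x (outer fins flush with the base; grip two facing sides, 40 mm apart). Origin: centre of the base's outer flat face; z points from base to fin tips. Starts fins up, fins down or standing on a side. May be absent (None).
- sink_c: Bare heatsink, 40 x 40 x 26 mm, about 90 g: copper-coloured base slab 6 mm thick, five aluminium fins 20 mm high along its x (outer fins flush with the base; grip two facing sides, 40 mm apart). Origin: centre of the base's outer flat face; z points from base to fin tips. Starts fins up, fins down or standing on a side. May be absent (None).
- done_a: Finished module, same shape and size as the heatsinks (40 x 40 x 26 mm) but with a green board as base and black fins; starts fins up in a pocket of the jig. Origin: centre of the underside; z points to the fin tips. May be absent (None).
- done_b: Finished module, same shape and size as the heatsinks (40 x 40 x 26 mm) but with a green board as base and black fins; starts fins up in a pocket of the jig. Origin: centre of the underside; z points to the fin tips. May be absent (None).
- jig: Fixed bonding jig: dark steel plate 70 (x) x 270 (y) x 20 mm high with a row of four square pockets along its y, 66 mm apart, each 44 x 44 mm and 8 mm deep with a small chamfer. Origin: centre of its underside.
- pocket0 (a point): Centre of the floor of pocket 0, 12 mm above the bench and 8 mm below the jig's top; axes as the jig's.
- pocket1 (a point): Centre of the floor of pocket 1, 12 mm above the bench and 8 mm below the jig's top; axes as the jig's.
- pocket2 (a point): Centre of the floor of pocket 2, 12 mm above the bench and 8 mm below the jig's top; axes as the jig's.
- pocket3 (a point): Centre of the floor of pocket 3, 12 mm above the bench and 8 mm below the jig's top; axes as the jig's.
- tray: Fixed open blue tray, 125 (x) x 105 (y) x 26 mm outside, walls 4 mm. Origin: centre of its underside.
- tray_in (a point): Centre of the tray's inner floor; axes as the tray's. The inside measures 117 (x) x 97 (y) mm.
- key_blue (a joint): Travel of the blue key, m: 0 up, 0.006 fully down (about 5 N; springs back).
- key_blue_top (a point): Centre of the top of the round blue key, 26 mm across, one of three spring keys in a row 50 mm apart on a grey controller box (70 x 155 x 36 mm); the tops stand about 58 mm above the bench; the keys' order in the row varies.
- key_yellow (a joint): Travel of the yellow key, m: 0 up, 0.006 fully down (about 5 N; springs back).
- key_yellow_top (a point): Centre of the top of the round yellow key, 26 mm across, one of three spring keys in a row 50 mm apart on a grey controller box (70 x 155 x 36 mm); the tops stand about 58 mm above the bench; the keys' order in the row varies.
- key_green (a joint): Travel of the green key, m: 0 up, 0.006 fully down (about 5 N; springs back).
- key_green_top (a point): Centre of the top of the round green key, 26 mm across, one of three spring keys in a row 50 mm apart on a grey controller box (70 x 155 x 36 mm); the tops stand about 58 mm above the bench; the keys' order in the row varies.
- spool: Spool of solder wire, 56 mm across, 44 mm high; bystander, to be left alone. Origin: its underside.
- flux_jar: Amber jar with white cap, 40 mm across, 45 mm high; bystander, to be left alone. Origin: its underside.
- screwdriver: Screwdriver lying on the bench; bystander, to be left alone. Origin: its underside.
- brush: Brush lying on the bench; bystander, to be left alone. Origin: its underside.
- tweezers: Dark tweezers, 112 mm long, lying flat; bystander, to be left alone. Origin: its underside.
- board_offcut: Small green circuit board, 60 x 45 mm, lying flat; bystander, to be left alone. Origin: its underside.

How it is judged:
By the outcome, as a careful person would: the job done as asked, in the order asked, and still so for the second after the job is handed in, with the robot touching nothing.
Of sink_a, sink_b, sink_c only 2 to 3 are there at a start; the rules pass over those that are not, and their reading is None.
Of done_a, done_b only 1 to 2 are there at a start; the rules pass over those that are not, and their reading is None.
At some moment in a run one of sink_a, sink_b, sink_c may be knocked a few centimetres aside while the robot is not near it.
Once in a run the grip may slacken for a moment while it holds something.
It also fails if it takes over 210 s, if anything falls off the work surface, if the arm or the gripper's body presses on something with over 40 N, if the wrist force passes 120 N, or if a joint passes its speed limit or range.

## Working session

There is one attempt and no reset: what is moved stays moved. The work goes in short steps, Python scripts to look and compute and a tool call to move; the robot and the scene stay as the last step left them, time stands still between calls to the robot, and variables do not carry over. Pictures are saved under pics/ and viewed, at most 14 in all, crops included, and the job is handed in when it is done.

Besides the shell and the picture viewer there is one more tool, called after "Emit:" as name([rows], argument=value, ...), one row to a line, values as JSON. apply_moves: Moves the arm, as the interface text tells. Shifts and turns lie within -1 to 1; 1 stands for 750 mm of shift or pi rad of turn. Its arguments: {"type":"object","properties":{"series":{"type":"array","items":{"type":"array"}},"jaw":{"type":"number"}},"required":["series"]}

```bash
ls; mkdir -p pics; cat > h.py <<'E'
import numpy as np, cv2
from scipy.spatial.transform import Rotation as R
from workcell import r
def cam(n):
    c=r.get_calibration(n); im,d=r.read_camera(n); return c,im,d
def cloud(c,d):
    v,u=np.mgrid[:420,:560]
    p=np.stack([(u-c['cx'])/c['fx']*d,-(v-c['cy'])/c['fy']*d,-d],-1)
    M=R.from_euler('xyz',c['orientation'],degrees=True).as_matrix()
    return p@M.T+np.array(c['xyz'])
E
python3 - <<'E'
from h import *
s=r.read_state(); print(s, r.tip_extent)
for n in ('top','scene'):
    c,im,d=cam(n); print(n,c)
    cv2.imwrite(f'pics/{n}0.png',im[:,:,::-1])
    np.savez(f'{n}0.npz',p=cloud(c,d),im=im)
    P=cloud(c,d)
    if n=='top':
      for l in ['sink_a','done_a','jig','tray','key_blue','key_yellow','key_green','spool','flux_jar','screwdriver','brush','tweezers','board_offcut']:
        for o in r.silhouettes(n,l):
            m=o['pixels']&(d>0); q=P[m]
            print(l,round(o['confidence'],2),o['extent'],np.median(q,0).round(),q[:,2].max().round() if len(q) else '')
E
```

```text
pics
{'clock': 0.0, 'joint_pos': array([-7.75849650e+01,  1.40862447e+01,  8.93263181e+01, -1.43650880e-03,
        7.67018636e+01, -9.97486456e+00]), 'joint_velocities': array([ 0.02127143, -0.04136257,  0.0011452 ,  0.11398323,  0.01683734,
       -0.0443622 ]), 'effort': array([-1.64195931e-04, -4.29513502e+01, -3.26128650e+01, -1.46603566e-04,
        5.33753089e-03, -1.09000322e-05]), 'eef_pos': array([ 247.47963773, -600.4799041 ,  255.14334615]), 'orientation': array([-1.79887061e+02, -1.84442956e-02,  2.23902132e+01]), 'contact_force': array([-0.19423735,  0.23551293,  0.11390119]), 'ft_torque': array([0.02841752, 0.02134242, 0.00892571]), 'finger_force': 0.0, 'finger_gap': 85.4168868135001} 25.0
top {'fx': 443.3395786807081, 'fy': 443.3395786807081, 'cx': 287.17380513099715, 'cy': 207.2444684915536, 'xyz': array([ 451.42636083,   27.92388181, 1056.59371585]), 'orientation': array([  6.14777578,   1.94230776, -89.24634254])}
sink_a 0.88 [249.7, 241.7, 270.9, 267.2] [459. 130.  19.] 30.0
sink_a 0.75 [176.8, 246.7, 196.8, 256.6] [457. 296.  38.] 45.0
sink_a 0.67 [193.2, 194.0, 
[... 550 characters left out ...]
8.] 61.0
spool 0.94 [133.5, 150.2, 165.7, 179.0] [657. 391.  43.] 51.0
spool 0.31 [288.9, 143.6, 404.9, 217.0] [591. -78.  19.] 43.0
flux_jar 0.65 [121.0, 209.4, 141.2, 228.1] [529. 426.  43.] 50.0
screwdriver 0.71 [242.8, 114.7, 309.2, 131.1] [769.  72.  23.] 31.0
brush 0.73 [354.0, 112.2, 413.8, 132.9] [ 767. -145.   19.] 26.0
board_offcut 0.75 [134.8, 304.1, 155.7, 330.6] [300. 396.   5.] 13.0
board_offcut 0.46 [320.7, 233.0, 328.5, 280.5] [426. -21.   6.] 10.0
scene {'fx': 432.2381575605757, 'fy': 432.2381575605757, 'cx': 282.00303304092654, 'cy': 207.2701428928541, 'xyz': array([941.89940617, 828.05400001, 916.28019131]), 'orientation': array([ 45.854611  ,   0.58305629, 151.19441321])}
```

```bash
python3 - <<'E'
from h import *
a=cv2.imread('pics/top0.png')[95:345,110:500]
cv2.imwrite('pics/top0c.png',cv2.resize(a,(780,500),interpolation=cv2.INTER_CUBIC))
a=cv2.imread('pics/scene0.png'); cv2.imwrite('pics/scene0c.png',cv2.resize(a,(800,600),interpolation=cv2.INTER_CUBIC))
E
```

```text
(no output)
```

View pics/top0c.png

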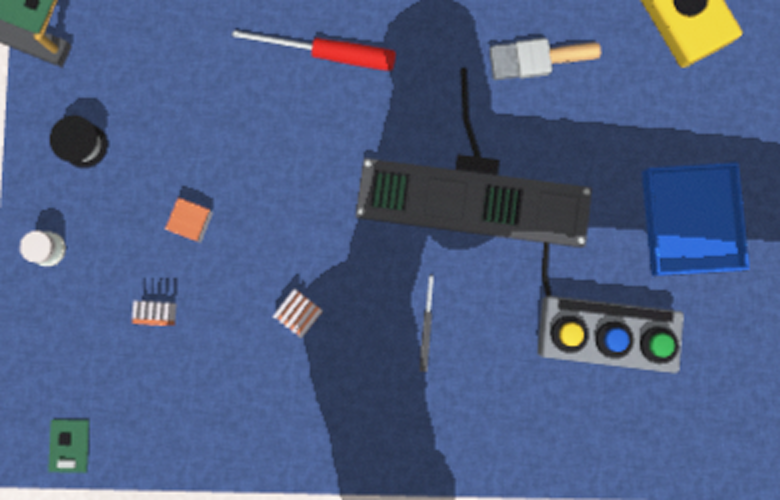

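View pics/scene0c.png

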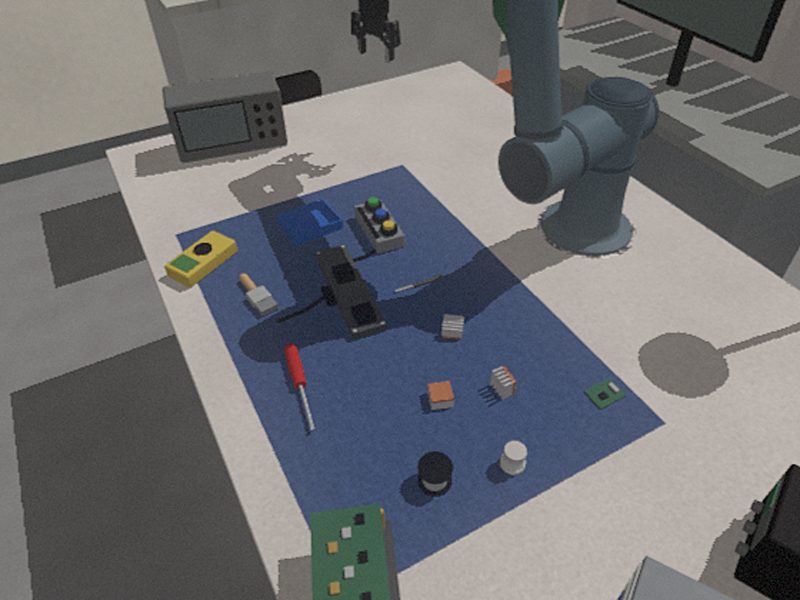

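The views show three bare sinks. The fins-up one is at top-crop (298,312), the fins-down one at (188,219), and the one on its side, base towards the robot, at (155,312). Finished modules sit in pockets 1 and 3 from the left at (390,190) and (503,205). The tray is at (695,218), and the keys run yellow, blue, green from left to right.

```bash
cat >> h.py <<'E'
def rects(P,ok,zlo,zhi,box,amin=100):
    """height-slice blobs in a 1 mm world grid -> minAreaRect list"""
    x0,x1,y0,y1=box
    m=ok&(P[...,2]>zlo)&(P[...,2]<zhi)&(P[...,0]>x0)&(P[...,0]<x1)&(P[...,1]>y0)&(P[...,1]<y1)
    q=P[m]; g=np.zeros((int(x1-x0)+1,int(y1-y0)+1),np.uint8)
    g[(q[:,0]-x0).astype(int),(q[:,1]-y0).astype(int)]=1
    g=cv2.morphologyEx(g,cv2.MORPH_CLOSE,np.ones((7,7)))
    n,l,s,c=cv2.connectedComponentsWithStats(g)
    out=[]
    for i in range(1,n):
        if s[i,4]<amin: continue
        v,u=np.nonzero(l==i)
        (a,b),(w,h),t=cv2.minAreaRect(np.stack([v+x0+.5,u+y0+.5],1).astype(np.float32))
        out.append((round(a,1),round(b,1),round(w),round(h),round(t,1)))
    return out
def go(x,y,z,yaw=None):
    """print shift (units) and turn from measured pose to world target TCP"""
    s=r.read_state(); M=R.from_euler('xyz',[180,0,s['orientation'][2]],degrees=True).as_matrix()
    d=M.T@(np.array([x,y,z])-s['eef_pos'])/750
    t=0 if yaw is None else -(((yaw-s['orientation'][2])+90)%180-90)/180
    print('to',(x,y,z,yaw),'shift',d.round(4),'turn',round(t,4))
E
python3 - <<'E'
from h import *
D=np.load('top0.npz'); P=D['p']; ok=np.isfinite(P[...,2])&(P[...,2]<200)
t=ok&(abs(P[...,2])<15)&(P[...,0]>350)&(P[...,0]<700)
print('table z',np.median(P[t],0))
B=(350,720,-420,330)
for lo,hi in ((12,26),(30,60),(52,70)): print(lo,hi,rects(P,ok,lo,hi,B))
print(r.get_calibration('wrist'))
for x,y,z,w in ((590,-40,300,-10),(590,-40,300,0)): go(x,y,z,w)
E
```

```text
table z [516.12390893  98.50774605   0.84391285]
12 26 [(458.4, 129.2, 41, 39, 52.3), (571.5, -304.0, 55, 126, 90.0), (575.2, -355.9, 126, 62, 3.2), (603.7, -76.5, 270, 96, 83.0), (566.9, 262.0, 42, 40, 69.0)]
30 60 [(439.6, -229.8, 155, 70, 84.0), (456.0, 297.5, 42, 25, 90.0), (587.4, -107.4, 40, 41, 82.4), (603.5, 23.3, 39, 41, 83.7)]
52 70 [(428.0, -279.5, 25, 25, 45.0), (433.1, -229.0, 24, 25, 23.2), (437.5, -180.0, 25, 24, 90.0)]
{'fx': 315.67157153001034, 'fy': 315.67157153001034, 'cx': 280.26862511938845, 'cy': 205.8131818499106, 'xyz': array([ 319.24954575, -572.73447501,  373.76975616]), 'orientation': array([-1.78107979e+01, -2.94133950e-02, -6.76212673e+01])}
to (590, -40, 300, -10) shift [ 0.707  -0.5177 -0.0583] turn 0.1799
to (590, -40, 300, 0) shift [ 0.707  -0.5177 -0.0583] turn 0.1244
```

```bash
python3 -c "
from h import *
go(587.4,-107.4,170,-7)"
```

```text
to (587.4, -107.4, 170, -7) shift [ 0.6696 -0.436   0.1151] turn 0.1633
```

Emit:
apply_moves([
  [[0.67,-0.436,0.05],0.163],
  [[0.67,-0.436,0.05],0.163],
  [[0.67,-0.436,0.05],0.163],
  [[0.67,-0.436,0.05],0.163],
  [[0.67,-0.436,0.05],0.163],
  [[0.67,-0.436,0.05],0.163],
  [[0.67,-0.436,0.05],0.163],
  [[0.67,-0.436,0.05],0.163],
  [[0.67,-0.436,0.115],0.163],
  [[0.67,-0.436,0.115],0.163],
  [[0.67,-0.436,0.115],0.163],
  [[0.67,-0.436,0.115],0.163],
], jaw=1)

```text
clock: 1.95
eef_pos: [583.4, -113.2, 172.7]
orientation: [180.0, -0.0, -6.9]
contact_force: [0.9, -2.0, 0.4]
finger_gap: 85.4
finger_force: 0.0
```

```bash
cat >> h.py <<'E'
def wrist(name=None):
    c,im,d=cam('wrist'); P=cloud(c,d); ok=(d>0)&(d<600)
    if name: cv2.imwrite(f'pics/{name}.png',im[:,:,::-1]); np.savez(f'{name}.npz',p=P,im=im,d=d)
    return P,im,d,ok
E
python3 - <<'E'
from h import *
P,im,d,ok=wrist('w1')
print(r.read_state()['eef_pos'])
B=(350,800,-420,330)
for lo,hi in ((16,23),(30,45)): print(lo,hi,rects(P,ok,lo,hi,B))
go(587.4,-107.4,49,-7)
E
```

```text
[ 584.52053979 -107.35394796  169.88937269]
16 23 [(470.2, -274.0, 72, 3, 83.9), (574.6, -321.2, 123, 86, 5.1), (591.6, -74.7, 272, 71, 83.1), (755.3, 48.6, 54, 3, 83.0)]
30 45 [(446.0, -173.3, 41, 71, 83.7), (455.5, -273.1, 73, 32, 83.4), (587.6, -107.7, 41, 40, 83.7), (603.6, 23.2, 42, 41, 83.3)]
to (587.4, -107.4, 49, -7) shift [ 0.0038 -0.0004  0.1612] turn 0.0018
```

View pics/w1.png

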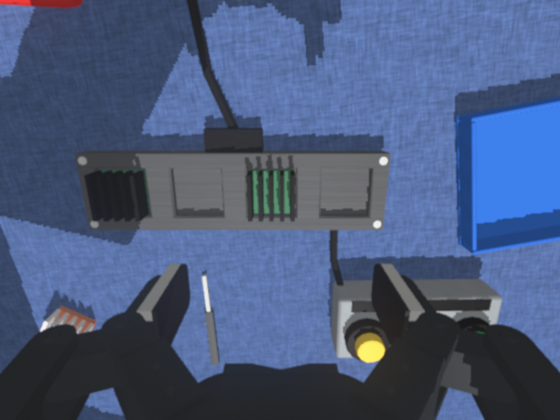

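Emit:
apply_moves([
  [[0.004,0,0.06],0],
  [[0.004,0,0.12],0],
  [[0.004,0,0.15],0],
  [[0.004,0,0.161],0],
  [[0.004,0,0.161],0],
  [[0.004,0,0.161],0],
  [[0.004,0,0.161],0],
])

```text
clock: 2.7
eef_pos: [586.8, -116.0, 54.4]
orientation: [179.9, -0.2, -7.0]
contact_force: [0.4, 0.3, -0.1]
finger_gap: 85.5
finger_force: 0.0
```

Emit:
apply_moves([
  [[0,0,0],0],
  [[0,0,0],0],
  [[0,0,0],0],
  [[0,0,0],0],
  [[0,0,0],0],
  [[0,0,0],0],
  [[0,0,0],0],
  [[0,0,-0.02],0],
  [[0,0,-0.06],0],
  [[0,0,-0.1],0],
  [[0,0,-0.1],0],
  [[0,0,-0.1],0],
], jaw=-1)

```text
clock: 3.9
eef_pos: [585.6, -115.4, 127.8]
orientation: [180.0, -0.1, -6.9]
contact_force: [-1.0, -0.8, -1.0]
finger_gap: 37.6
finger_force: 64.3
```

```bash
python3 - <<'E'
from h import *
P,im,d,ok=wrist('w2')
s=r.read_state(); print(s['eef_pos'],s['finger_gap'],s['finger_force'])
B=(350,800,-420,330)
for lo,hi in ((12,23),(30,45)): print(lo,hi,rects(P,ok,lo,hi,B))
E
```

```text
[ 584.72754892 -115.09088336  126.40774724] 37.828331646588325 64.24957650946453
12 23 [(458.2, 127.9, 40, 43, 58.0), (470.4, -276.2, 70, 4, 83.6), (573.4, -304.0, 125, 55, 6.7), (601.3, -75.8, 272, 91, 83.0)]
30 45 [(452.2, -277.4, 64, 37, 83.7), (603.7, 23.0, 42, 41, 82.9)]
```

View pics/w2.png

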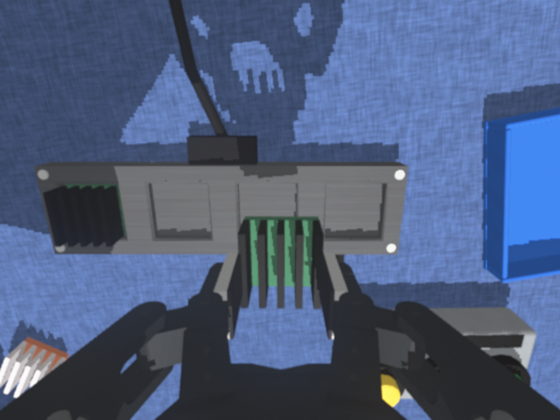

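```bash
python3 - <<'E'
from h import *
go(546,-333,126,4)
E
```

```text
to (546, -333, 126, 4) shift [-0.0161  0.2947  0.0005] turn -0.0608
```

Emit:
apply_moves([
  [[-0.004,0.06,0],-0.03],
  [[-0.008,0.12,0],-0.061],
  [[-0.01,0.18,0],-0.061],
  [[-0.014,0.24,0],-0.061],
  [[-0.016,0.28,0],-0.061],
  [[-0.016,0.295,0],-0.061],
  [[-0.016,0.295,0],-0.061],
  [[-0.016,0.295,0],-0.061],
  [[-0.016,0.295,0],-0.061],
  [[-0.016,0.295,0],-0.061],
])

```text
clock: 4.95
eef_pos: [546.9, -332.0, 126.9]
orientation: [-180.0, 0.0, 4.1]
contact_force: [-0.7, -0.8, -1.4]
finger_gap: 37.5
finger_force: 63.4
```

```bash
python3 - <<'E'
from h import *
P,im,d,ok=wrist('w3')
s=r.read_state(); print(s['eef_pos'],s['orientation'],s['finger_gap'],s['finger_force'])
hsv=cv2.cvtColor(im,cv2.COLOR_RGB2HSV)
B=(480,680,-420,-250)
for lo,hi in ((-5,9),(22,30)): print(lo,hi,rects(P,ok,lo,hi,B))
c,im,d=cam('top'); Q=cloud(c,d); print(rects(Q,d>0,22,32,B))
m=(P[...,2]>22)&(P[...,2]<30)&ok
for k in range(490,660,15):
    q=P[m&(abs(P[...,0]-k)<2)]; print(k,q[:,1].min().round(),q[:,1].max().round()) if len(q) else 0
q=P[ok&(abs(P[...,0]-590)<20)&(abs(P[...,1]+330)<20)]; print('floor',np.median(q[:,2]))
E
```

```text
[ 546.96980487 -332.27002342  127.09008907] [-1.79984377e+02  9.12104040e-03  4.12143479e+00] 38.03306731957112 63.374555442715064
-5 9 [(580.5, -334.5, 170, 200, 90.0)]
22 30 [(574.0, -332.7, 125, 106, 3.9)]
[(573.2, -332.0, 125, 106, 3.4)]
520 -389.0 -284.0
535 -388.0 -283.0
550 -387.0 -283.0
565 -386.0 -281.0
580 -385.0 -280.0
595 -384.0 -279.0
610 -383.0 -278.0
625 -382.0 -277.0
640 -380.0 -359.0
floor 3.809061174907214
```

Emit:
apply_moves([
  [[-0.001,0.003,0.04],0],
  [[-0.001,0.003,0.08],0],
  [[-0.001,0.003,0.1],0],
  [[-0.001,0.003,0.106],0],
  [[-0.001,0.003,0.106],0],
  [[-0.001,0.003,0.106],0],
  [[-0.001,0.003,0.106],0],
])

```text
clock: 5.75
eef_pos: [546.3, -335.9, 48.1]
orientation: [180.0, -0.0, 4.0]
contact_force: [0.7, 0.2, -0.6]
finger_gap: 37.8
finger_force: 63.4
```

Emit:
apply_moves([
  [[0,0,0],0],
  [[0,0,0],0],
  [[0,0,0],0],
  [[0,0,0],0],
  [[0,0,-0.05],0],
  [[0,0,-0.1],0],
  [[0,0,-0.15],0],
  [[0,0,-0.15],0],
  [[0,0,-0.15],0],
  [[0,0,-0.15],0],
], jaw=0.25)

```text
clock: 6.75
eef_pos: [545.4, -335.2, 158.7]
orientation: [-179.9, 0.1, 4.0]
contact_force: [-0.1, 0.6, -0.1]
finger_gap: 53.3
finger_force: 0.0
```

```bash
python3 - <<'E'
from h import *
P,im,d,ok=wrist('w4')
print(rects(P,ok,26,40,(480,680,-420,-250)))
go(604,23.4,158,-7);go(604,23.4,49,-7)
E
```

```text
[(574.2, -333.1, 125, 105, 4.3), (546.7, -337.8, 41, 41, 4.5)]
to (604, 23.4, 158, -7) shift [ 1.118e-01 -4.713e-01  3.000e-04] turn 0.0613
to (604, 23.4, 49, -7) shift [ 0.1118 -0.4713  0.1457] turn 0.0613
```

Emit:
apply_moves([
  [[0.112,-0.471,0],0.061],
  [[0.112,-0.471,0],0.061],
  [[0.112,-0.471,0],0.061],
  [[0.112,-0.471,0],0.061],
  [[0.112,-0.471,0],0.061],
  [[0.112,-0.471,0],0.061],
  [[0.112,-0.471,0],0.061],
  [[0.112,-0.471,0],0.061],
  [[0.112,-0.471,0],0.061],
  [[0.112,-0.471,0],0.061],
  [[0.112,-0.471,0],0.061],
  [[0.112,-0.471,0],0.061],
], jaw=0.6)

```text
clock: 8.0
eef_pos: [604.9, 20.9, 160.0]
orientation: [180.0, 0.0, -7.1]
contact_force: [0.6, -0.3, -0.8]
finger_gap: 68.3
finger_force: 0.0
```

```bash
python3 - <<'E'
from h import *
print(r.read_state()['eef_pos'])
go(604,23.4,49,-7)
E
```

```text
[604.93762257  20.88766121 160.0002413 ]
to (604, 23.4, 49, -7) shift [-0.0017 -0.0032  0.148 ] turn -0.0004
```

Emit:
apply_moves([
  [[-0.001,-0.003,0.06],0],
  [[-0.001,-0.003,0.12],0],
  [[-0.001,-0.003,0.14],0],
  [[-0.001,-0.003,0.148],0],
  [[-0.001,-0.003,0.148],0],
  [[-0.001,-0.003,0.148],0],
])

```text
clock: 8.6
eef_pos: [606.3, 24.3, 51.5]
orientation: [180.0, -0.2, -7.0]
contact_force: [0.6, 0.2, 0.4]
finger_gap: 68.1
finger_force: 0.0
```

Emit:
apply_moves([
  [[0,0,0],0],
  [[0,0,0],0],
  [[0,0,0],0],
  [[0,0,0],0],
  [[0,0,0],0],
  [[0,0,0],0],
  [[0,0,-0.02],0],
  [[0,0,-0.06],0],
  [[0,0,-0.1],0],
  [[0,0,-0.1],0],
  [[0,0,-0.1],0],
], jaw=-1)

```text
clock: 9.7
eef_pos: [604.8, 24.8, 125.3]
orientation: [180.0, -0.1, -6.9]
contact_force: [0.1, 0.4, -1.4]
finger_gap: 38.3
finger_force: 60.8
```

Emit:
apply_moves([
  [[0.055,0.06,0],-0.061],
  [[0.055,0.12,0],-0.061],
  [[0.055,0.18,0],-0.061],
  [[0.055,0.24,0],-0.061],
  [[0.055,0.3,0],-0.061],
  [[0.055,0.36,0],-0.061],
  [[0.055,0.42,0],-0.061],
  [[0.055,0.469,0],-0.061],
  [[0.055,0.469,0],-0.061],
  [[0.055,0.469,0],-0.061],
  [[0.055,0.469,0],-0.061],
  [[0.055,0.469,0],-0.061],
])

```text
clock: 10.9
eef_pos: [602.9, -327.7, 123.4]
orientation: [-179.9, 0.1, 4.1]
contact_force: [-0.1, -0.4, -0.3]
finger_gap: 38.1
finger_force: 60.8
```

```bash
python3 - <<'E'
from h import *
s=r.read_state();print(s['eef_pos'],s['finger_gap'],s['finger_force'])
go(602,-331,48.5,4)
E
```

```text
[ 602.90677143 -327.66464606  123.39308895] 38.064391327389124 60.82526206970215
to (602, -331, 48.5, 4) shift [-0.0015  0.0043  0.0999] turn 0.0007
```

Emit:
apply_moves([
  [[-0.001,0.004,0.04],0],
  [[-0.001,0.004,0.08],0],
  [[-0.001,0.004,0.1],0],
  [[-0.001,0.004,0.106],0],
  [[-0.001,0.004,0.106],0],
  [[-0.001,0.004,0.106],0],
  [[-0.001,0.004,0.106],0],
])

```text
clock: 11.6
eef_pos: [603.0, -332.6, 45.7]
orientation: [179.9, -0.1, 4.0]
contact_force: [-0.4, -0.6, -1.1]
finger_gap: 38.4
finger_force: 60.8
```

Emit:
apply_moves([
  [[0,0,0],0],
  [[0,0,0],0],
  [[0,0,0],0],
  [[0,0,0],0],
  [[0,0,-0.05],0],
  [[0,0,-0.1],0],
  [[0,0,-0.15],0],
  [[0,0,-0.2],0],
  [[0,0,-0.2],0],
  [[0,0,-0.2],0],
  [[0,0,-0.2],0],
], jaw=0.25)

```text
clock: 12.7
eef_pos: [601.7, -331.8, 193.0]
orientation: [-179.9, 0.1, 4.0]
contact_force: [0.5, 0.3, -0.3]
finger_gap: 53.3
finger_force: 0.0
```

```bash
python3 - <<'E'
from h import *
P,im,d,ok=wrist('w5')
print(rects(P,ok,27,45,(480,680,-420,-250)), [P[ok&(abs(P[...,0]-x)<12)&(abs(P[...,1]+334)<12)][:,2].max() for x in (546,602)])
c,im,d=cam('top'); Q=cloud(c,d); np.savez('t1.npz',p=Q,im=im)
print(rects(Q,d>0,12,60,(380,720,80,340)),rects(Q,d>0,30,60,(380,720,80,340)))
go(470,130,200,0); go(450,110,200,52); print(r.read_state()['eef_pos'])
E
```

```text
[(547.0, -338.0, 41, 41, 4.1), (601.0, -334.7, 41, 40, 5.2)] [np.float64(31.600308022378158), np.float64(258.8386955839063)]
[(458.2, 129.4, 40, 41, 53.6), (456.0, 297.0, 41, 25, 90.0), (566.7, 261.7, 41, 40, 70.7)] [(456.0, 297.0, 41, 25, 90.0)]
to (470, 130, 200, 0) shift [-0.1317 -0.6265 -0.0101] turn 0.0224
to (450, 110, 200, 52) shift [-0.1602 -0.6018 -0.0101] turn -0.2665
[ 601.56397041 -331.76212379  192.40815307]
```

Emit:
apply_moves([
  [[-0.148,-0.6265,0],-0.272],
  [[-0.148,-0.6265,0],-0.272],
  [[-0.148,-0.6265,0],-0.272],
  [[-0.148,-0.6265,0],-0.272],
  [[-0.148,-0.6265,0],-0.272],
  [[-0.148,-0.6265,0],-0.272],
  [[-0.148,-0.6265,0],-0.272],
  [[-0.148,-0.6265,0],-0.272],
  [[-0.148,-0.6265,0],-0.272],
  [[-0.148,-0.6265,0],-0.272],
  [[-0.148,-0.6265,0],-0.272],
  [[-0.148,-0.6265,0],-0.272],
], jaw=0.8)

```text
clock: 14.0
eef_pos: [458.0, 128.9, 193.8]
orientation: [-179.9, 0.1, 53.1]
contact_force: [0.5, -0.7, -0.1]
finger_gap: 77.1
finger_force: 0.0
```

Emit:
apply_moves([
  [[0,0,0.03],0],
  [[0,0,0.03],0],
  [[0,0,0.03],0],
  [[0,0,0.03],0],
])

```text
clock: 14.4
eef_pos: [459.3, 127.9, 172.8]
orientation: [180.0, -0.0, 52.9]
contact_force: [0.2, 0.8, 1.1]
finger_gap: 76.8
finger_force: 0.0
```

```bash
python3 - <<'E'
from h import *
P,im,d,ok=wrist('w6')
s=r.read_state();print(s['eef_pos'],s['orientation'])
print(rects(P,ok,12,30,(400,720,80,340)))
go(458.3,129.3,38,53)
E
```

```text
[459.35349979 128.03498381 172.96921415] [ 1.79943431e+02 -4.50566696e-02  5.29347355e+01]
[(458.4, 130.0, 41, 41, 53.1), (456.3, 292.6, 31, 26, 86.8)]
to (458.3, 129.3, 38, 53) shift [ 0.0005 -0.0021  0.18  ] turn -0.0004
```

Emit:
apply_moves([
  [[0.001,-0.002,0.06],0],
  [[0.001,-0.002,0.12],0],
  [[0.001,-0.002,0.16],0],
  [[0.001,-0.002,0.18],0],
  [[0.001,-0.002,0.18],0],
  [[0.001,-0.002,0.18],0],
  [[0.001,-0.002,0.18],0],
])

```text
clock: 15.15
eef_pos: [459.4, 130.0, 38.8]
orientation: [179.9, -0.1, 53.0]
contact_force: [0.5, 0.5, -1.1]
finger_gap: 76.6
finger_force: 0.0
```

Emit:
apply_moves([
  [[0,0,0],0],
  [[0,0,0],0],
  [[0,0,0],0],
  [[0,0,0],0],
  [[0,0,0],0],
  [[0,0,0],0],
  [[0,0,-0.04],0],
  [[0,0,-0.08],0],
  [[0,0,-0.12],0],
  [[0,0,-0.12],0],
  [[0,0,-0.12],0],
  [[0,0,-0.12],0],
], jaw=-1)

```text
clock: 16.35
eef_pos: [456.7, 130.0, 125.7]
orientation: [-179.9, 0.1, 53.0]
contact_force: [-0.4, -0.2, -1.2]
finger_gap: 38.5
finger_force: 60.8
```

```bash
python3 - <<'E'
from h import *
s=r.read_state();print(s['eef_pos'],s['orientation'],s['finger_gap'],s['finger_force'])
go(587.6,-107.5,128,83.1)
E
```

```text
[456.74287217 129.95990989 125.70044808] [-1.79873734e+02  1.01493712e-01  5.29862435e+01] 38.47916165976567 60.752034187316895
to (587.6, -107.5, 128, 83.1) shift [-0.1478  0.3299 -0.0031] turn -0.1673
```

Emit:
apply_moves([
  [[-0.148,0.33,0],-0.167],
  [[-0.148,0.33,0],-0.167],
  [[-0.148,0.33,0],-0.167],
  [[-0.148,0.33,0],-0.167],
  [[-0.148,0.33,0],-0.167],
  [[-0.148,0.33,0],-0.167],
  [[-0.148,0.33,0],-0.167],
  [[-0.148,0.33,0],-0.167],
  [[-0.148,0.33,0],-0.167],
  [[-0.148,0.33,0],-0.167],
  [[-0.148,0.33,0],-0.167],
  [[-0.148,0.33,0],-0.167],
])

```text
clock: 17.55
eef_pos: [588.5, -106.9, 127.2]
orientation: [180.0, -0.0, 83.1]
contact_force: [-0.1, 0.6, -0.4]
finger_gap: 38.7
finger_force: 60.7
```

```bash
python3 - <<'E'
from h import *
for i in range(3):
    P,im,d,ok=wrist('w7')
    s=r.read_state();print(s['eef_pos'],s['orientation'],s['finger_gap'])
c,im2,d2=cam('top');Q=cloud(c,d2)
print('held top',rects(Q,d2>0,90,125,(540,640,-170,-60)))
# held object in wrist view
q=ok&(P[...,2]>80)&(P[...,2]<120); print(rects(P,q,80,120,(520,660,-180,-40)))
print(rects(P,ok,16,23,(500,680,-250,100)))
go(587.6,-107.5,54,83.1)
E
```

```text
[ 588.6328488  -107.05960652  127.29669577] [1.79991380e+02 2.13421128e-03 8.30946932e+01] 38.52279864446186
[ 588.6679273  -107.1955276   127.30475849] [1.79989789e+02 1.91639141e-03 8.30853120e+01] 38.517701741702865
[ 588.72606712 -107.34919061  127.31931951] [1.79985407e+02 3.34219976e-03 8.30703329e+01] 38.35651572502221
held top []
[(588.3, -107.5, 42, 52, 83.1)]
[(575.3, -203.2, 18, 70, 76.6), (593.8, -54.4, 172, 71, 83.0)]
to (587.6, -107.5, 54, 83.1) shift [-0.0003 -0.0015  0.0977] turn -0.0002
```

View pics/w7.png

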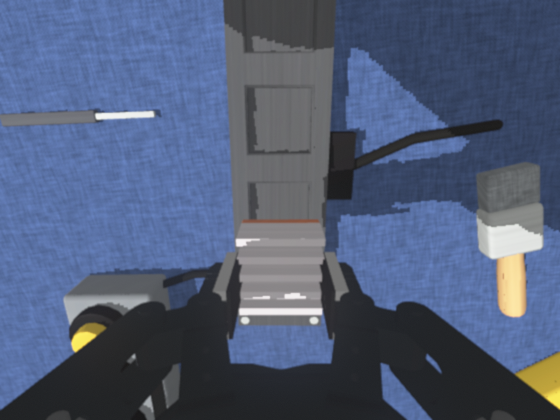

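Emit:
apply_moves([
  [[0,-0.001,0.04],0],
  [[0,-0.001,0.07],0],
  [[0,-0.001,0.084],0],
  [[0,-0.001,0.09],0],
  [[0,-0.001,0.095],0],
  [[0,-0.001,0.1],0],
  [[0,-0.001,0.1],0],
  [[0,-0.001,0.1],0],
])

```text
clock: 18.55
eef_pos: [588.4, -107.6, 52.8]
orientation: [179.9, 0.0, 83.1]
contact_force: [-0.8, -0.3, -1.0]
finger_gap: 38.0
finger_force: 60.8
```

Emit:
apply_moves([
  [[0,0,0],0],
  [[0,0,0],0],
  [[0,0,0],0],
  [[0,0,0],0],
  [[0,0,-0.05],0],
  [[0,0,-0.1],0],
  [[0,0,-0.16],0],
  [[0,0,-0.16],0],
  [[0,0,-0.16],0],
  [[0,0,-0.16],0],
], jaw=0.3)

```text
clock: 19.55
eef_pos: [587.1, -107.2, 170.6]
orientation: [-179.9, -0.0, 83.0]
contact_force: [0.0, -0.6, 0.4]
finger_gap: 55.2
finger_force: 0.0
```

```bash
python3 - <<'E'
from h import *
P,im,d,ok=wrist('w8')
print(rects(P,ok,30,60,(540,640,-170,-60)))
m=ok&(P[...,2]<60)&(abs(P[...,0]-588)<18)&(abs(P[...,1]+107)<18); print('top z',np.percentile(P[m][:,2],[50,90,97]))
c,im,d=cam('top'); Q=cloud(c,d); np.savez('t1.npz',p=Q,im=im)
print(rects(Q,d>0,12,60,(380,720,80,340)),rects(Q,d>0,30,60,(380,720,80,340)),rects(Q,d>0,30,60,(540,640,-170,-60)))
print(r.read_state()['eef_pos'])
go(490,297,170,0);go(560,260,170,70.5)
E
```

```text
[(587.7, -107.8, 41, 40, 83.5)]
top z [34.9450291  38.2897744  38.81493002]
[(456.0, 297.5, 42, 25, 90.0), (566.7, 261.8, 41, 40, 69.4)] [(456.0, 297.5, 42, 25, 90.0)] []
[ 586.84562742 -107.10966919  170.01910581]
to (490, 297, 170, 0) shift [ 0.5192 -0.1934  0.    ] turn 0.4614
to (560, 260, 170, 70.5) shift [ 0.4815 -0.0948  0.    ] turn 0.0697
```

Emit:
apply_moves([
  [[0.52,-0.187,0],0.461],
  [[0.52,-0.187,0],0.461],
  [[0.52,-0.187,0],0.461],
  [[0.52,-0.187,0],0.461],
  [[0.52,-0.187,0],0.461],
  [[0.52,-0.187,0],0.461],
  [[0.52,-0.187,0],0.461],
  [[0.52,-0.187,0],0.461],
  [[0.52,-0.187,0],0.461],
  [[0.52,-0.187,0],0.461],
  [[0.52,-0.187,0.03],0.461],
  [[0.52,-0.187,0.03],0.461],
], jaw=-1)

```text
clock: 20.85
eef_pos: [493.2, 296.1, 145.5]
orientation: [179.8, 0.4, 0.1]
contact_force: [0.1, 0.2, -0.8]
finger_gap: -0.0
finger_force: 0.0
```

Emit:
apply_moves([
  [[0,0,0.0],0],
  [[0,0,0.0],0],
  [[0,0,0.0],0],
  [[0,0,0.0],0],
])

```text
clock: 21.25
eef_pos: [496.4, 296.5, 150.4]
orientation: [-180.0, -0.1, 0.1]
contact_force: [-0.1, -0.2, 0.4]
finger_gap: -0.1
finger_force: 0.0
```

```bash
python3 - <<'E'
from h import *
s=r.read_state();print(s['eef_pos'],s['orientation'],s['finger_gap'])
c,im,d=cam('top'); Q=cloud(c,d)
print(rects(Q,d>0,12,32,(380,720,200,340)),rects(Q,d>0,30,50,(380,720,200,340)))
go(495,297,56,0)
E
```

```text
[496.42009093 296.51953601 150.38903564] [-1.79976253e+02 -6.52026847e-02  5.97687385e-02] -0.05312946962665072
[(459.5, 304.5, 20, 18, 90.0), (566.7, 261.3, 41, 40, 69.0)] [(456.0, 295.5, 38, 25, 90.0)]
to (495, 297, 56, 0) shift [-0.0018 -0.0006  0.1257] turn 0.0003
```

Emit:
apply_moves([
  [[-0.002,0,0.06],0],
  [[-0.002,0,0.12],0],
  [[-0.002,0,0.126],0],
  [[-0.002,0,0.126],0],
  [[-0.002,0,0.126],0],
])

```text
clock: 21.8
eef_pos: [496.2, 297.2, 57.7]
orientation: [-179.9, -0.2, 0.1]
contact_force: [-0.5, 0.3, -0.2]
finger_gap: 0.2
finger_force: 0.0
```

Emit:
apply_moves([
  [[-0.01,0,0],0],
  [[-0.018,0,0],0],
  [[-0.024,0,0],0],
  [[-0.03,0,0],0],
  [[-0.036,0,0],0],
  [[-0.042,0,0],0],
  [[-0.048,0,0],0],
  [[-0.054,0,0],0],
  [[-0.06,0,0],0],
  [[-0.06,0,0],0],
  [[-0.06,0,0],0],
])

```text
clock: 22.9
eef_pos: [449.5, 296.6, 55.2]
orientation: [-180.0, -0.0, 0.1]
contact_force: [0.9, 0.3, 0.0]
finger_gap: -0.1
finger_force: 0.0
```

```bash
python3 - <<'E'
from h import *
s=r.read_state();print(s['eef_pos'],s['contact_force'])
c,im,d=cam('scene'); Q=cloud(c,d)
print(rects(Q,d>0,12,50,(380,520,230,360)),rects(Q,d>0,30,50,(380,520,230,360)))
cv2.imwrite('pics/s9.png',cv2.resize(im[200:340,260:460,::-1],(600,420),interpolation=cv2.INTER_CUBIC))
E
```

```text
[449.45077703 296.57140891  55.19930115] [0.86667455 0.31410714 0.043398  ]
[(431.3, 309.6, 29, 60, 78.7)] [(453.4, 304.6, 10, 27, 35.5)]
```

View pics/s9.png

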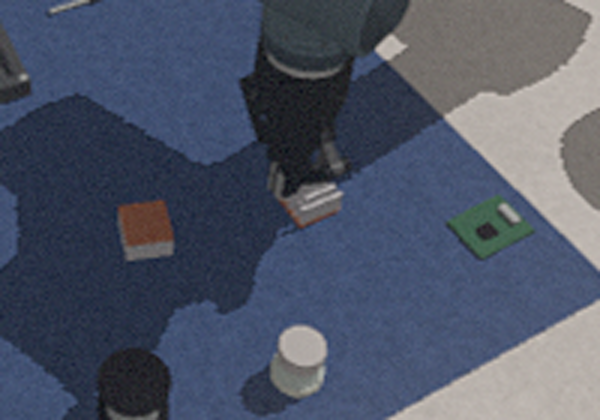

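Emit:
apply_moves([
  [[0,0,-0.06],0],
  [[0,0,-0.12],0],
  [[-0.02,0,-0.15],0],
  [[-0.04,0,-0.15],0],
  [[-0.04,0,-0.15],0],
  [[-0.04,0,-0.15],0],
  [[-0.04,0,-0.15],0],
], jaw=0.8)

```text
clock: 23.65
eef_pos: [419.7, 296.3, 167.0]
orientation: [180.0, 0.1, 0.1]
contact_force: [0.0, 0.4, -0.4]
finger_gap: 77.1
finger_force: 0.0
```

```bash
python3 - <<'E'
from h import *
P,im,d,ok=wrist('w10')
s=r.read_state();print(s['eef_pos'],s['orientation'])
B=(360,620,200,360); print(rects(P,ok,12,32,B),rects(P,ok,30,50,B))
c,im,d=cam('top'); Q=cloud(c,d); print(rects(Q,d>0,12,32,B))
E
```

```text
[419.66637619 296.2862415  166.91579162] [1.79970203e+02 6.39246107e-02 4.82880711e-02]
[(422.5, 299.4, 40, 41, 87.0), (560.7, 264.2, 41, 29, 70.0)] []
[(435.0, 298.2, 41, 14, 88.4), (566.9, 261.7, 41, 40, 68.7)]
```

Emit:
apply_moves([
  [[0.004,-0.004,0.06],0.017],
  [[0.004,-0.004,0.12],0.017],
  [[0.004,-0.004,0.16],0.017],
  [[0.004,-0.004,0.172],0.017],
  [[0.004,-0.004,0.172],0.017],
  [[0.004,-0.004,0.172],0.017],
  [[0.004,-0.004,0.172],0.017],
])

```text
clock: 24.45
eef_pos: [424.1, 300.2, 40.7]
orientation: [-179.9, -0.2, -3.0]
contact_force: [-0.1, 0.1, 0.7]
finger_gap: 76.8
finger_force: 0.0
```

Emit:
apply_moves([
  [[0,0,0],0],
  [[0,0,0],0],
  [[0,0,0],0],
  [[0,0,0],0],
  [[0,0,0],0],
  [[0,0,0],0],
  [[0,0,-0.04],0],
  [[0,0,-0.08],0],
  [[0,0,-0.12],0],
  [[0,0,-0.12],0],
  [[0,0,-0.12],0],
  [[0,0,-0.12],0],
], jaw=-1)

```text
clock: 25.65
eef_pos: [421.3, 299.0, 127.0]
orientation: [179.9, 0.2, -3.0]
contact_force: [0.2, -0.2, -1.3]
finger_gap: 38.0
finger_force: 60.8
```

```bash
python3 - <<'E'
from h import *
s=r.read_state();print(s['eef_pos'],s['orientation'],s['finger_gap'],s['finger_force'])
go(579.7,-173.0,128,-6.9)
E
```

```text
[421.28612845 299.01730223 126.9790934 ] [ 1.79920838e+02  1.58890697e-01 -2.98729542e+00] 38.0463698658629 60.804208517074585
to (579.7, -173.0, 128, -6.9) shift [ 0.2437  0.6175 -0.0014] turn 0.0217
```

Emit:
apply_moves([
  [[0.244,0.617,0],0.022],
  [[0.244,0.617,0],0.022],
  [[0.244,0.617,0],0.022],
  [[0.244,0.617,0],0.022],
  [[0.244,0.617,0],0.022],
  [[0.244,0.617,0],0.022],
  [[0.244,0.617,0],0.022],
  [[0.244,0.617,0],0.022],
  [[0.244,0.617,0],0.022],
  [[0.244,0.617,0],0.022],
  [[0.244,0.617,0],0.022],
  [[0.244,0.617,0],0.022],
])

```text
clock: 26.85
eef_pos: [580.0, -172.6, 126.5]
orientation: [-179.9, 0.2, -7.1]
contact_force: [0.6, 1.0, -0.9]
finger_gap: 38.0
finger_force: 60.9
```

Emit:
apply_moves([
  [[0,0,0],0],
  [[0,0,0],0],
  [[0,0,0],0],
  [[0,0,0],0],
])

```text
clock: 27.25
eef_pos: [581.0, -171.3, 128.7]
orientation: [-180.0, 0.0, -6.9]
contact_force: [0.9, -0.1, -1.3]
finger_gap: 38.3
finger_force: 60.9
```

```bash
python3 - <<'E'
from h import *
P,im,d,ok=wrist('w11')
s=r.read_state();print(s['eef_pos'],s['orientation'],s['finger_gap'],s['finger_force'])
print(rects(P,ok,80,120,(520,660,-250,-100)))
print(rects(P,ok,100,120,(520,660,-250,-100)))
go(579.7,-173.0,52.5,-6.9)
E
```

```text
[ 581.01920792 -171.44507503  128.73530517] [-1.79998533e+02 -1.99513135e-03 -6.89277840e+00] 38.24821207054759 60.923566818237305
[(580.2, -172.7, 51, 42, 82.9)]
[(580.2, -172.7, 51, 42, 82.9)]
to (579.7, -173.0, 52.5, -6.9) shift [-0.0015  0.0023  0.1016] turn 0.0
```

Emit:
apply_moves([
  [[-0.001,0.001,0.04],0],
  [[-0.001,0.001,0.07],0],
  [[-0.001,0.001,0.084],0],
  [[-0.001,0.001,0.09],0],
  [[-0.001,0.001,0.096],0],
  [[-0.001,0.001,0.101],0],
  [[-0.001,0.001,0.101],0],
  [[-0.001,0.001,0.101],0],
])

```text
clock: 28.1
eef_pos: [580.6, -173.0, 53.5]
orientation: [180.0, -0.1, -6.9]
contact_force: [0.1, 0.7, -0.0]
finger_gap: 38.1
finger_force: 60.9
```

Emit:
apply_moves([
  [[0,0,0],0],
  [[0,0,0],0],
  [[0,0,0],0],
  [[0,0,-0.05],0],
  [[0,0,-0.1],0],
  [[0,0,-0.16],0],
  [[0,0,-0.16],0],
  [[0,0,-0.16],0],
  [[0,0,-0.16],0],
], jaw=0.15)

```text
clock: 29.0
eef_pos: [579.4, -172.4, 171.4]
orientation: [-179.9, 0.1, -7.0]
contact_force: [0.5, -0.6, -1.0]
finger_gap: 48.9
finger_force: 0.0
```

```bash
python3 - <<'E'
from h import *
P,im,d,ok=wrist('w12')
B=(540,640,-230,-60)
print(rects(P,ok,30,60,B),rects(P,ok,36,41,B))
m=ok&(P[...,2]<60)&(abs(P[...,0]-580)<18)&(abs(P[...,1]+173)<18); print('top z',np.percentile(P[m][:,2],[50,90,97]))
c,im,d=cam('top'); Q=cloud(c,d); print(rects(Q,d>0,12,60,(380,720,80,340)))
print(r.read_state()['eef_pos'],r.read_state()['orientation'])
E
```

```text
[(580.3, -175.0, 40, 41, 83.1), (588.0, -108.7, 41, 41, 83.3)] [(580.1, -175.0, 40, 40, 83.1), (588.0, -108.6, 41, 40, 83.4)]
top z [18.98353812 38.267035   38.70568883]
[(566.6, 261.7, 42, 40, 70.0)]
[ 579.16882935 -172.28154241  170.81463441] [-179.92747629    0.19719962   -6.9506593 ]
```

Emit:
apply_moves([
  [[-0.108,-0.578,0],0.075],
  [[-0.108,-0.578,0],0.075],
  [[-0.108,-0.578,0],0.075],
  [[-0.108,-0.578,0],0.075],
  [[-0.108,-0.578,0],0.075],
  [[-0.108,-0.578,0],0.075],
  [[-0.108,-0.578,0],0.075],
  [[-0.108,-0.578,0],0.075],
  [[-0.108,-0.578,0],0.075],
  [[-0.108,-0.578,0],0.075],
  [[-0.108,-0.578,0],0.075],
  [[-0.108,-0.578,0],0.075],
], jaw=0.7)

```text
clock: 30.3
eef_pos: [552.0, 266.3, 171.9]
orientation: [179.9, 0.1, -20.5]
contact_force: [-0.3, -0.5, -0.3]
finger_gap: 72.6
finger_force: 0.0
```

Emit:
apply_moves([
  [[0,0,0],0],
  [[0,0,0],0],
  [[0,0,0],0],
  [[0,0,0],0],
])

```text
clock: 30.7
eef_pos: [552.4, 266.8, 173.0]
orientation: [-180.0, -0.0, -20.5]
contact_force: [0.2, -0.1, -0.1]
finger_gap: 72.8
finger_force: 0.0
```

```bash
python3 - <<'E'
from h import *
P,im,d,ok=wrist('w13')
s=r.read_state();print(s['eef_pos'],s['orientation'])
q=rects(P,ok,12,32,(480,640,200,330)); print(q)
x,y=q[0][:2]; a=np.radians(s['orientation'][2]); go(x-17*np.cos(a),y-17*np.sin(a),38.5,-20.5)
E
```

```text
[552.38082927 266.96390371 172.99823755] [-1.79997242e+02 -5.63467843e-03 -2.04811622e+01]
[(567.0, 261.7, 41, 41, 69.7)]
to (np.float64(551.0746162385041), np.float64(267.64828984239006), 38.5, -20.5) shift [-0.002  -0.0002  0.1793] turn 0.0001
```

Emit:
apply_moves([
  [[-0.002,0,0.06],0],
  [[-0.002,0,0.12],0],
  [[-0.002,0,0.165],0],
  [[-0.002,0,0.179],0],
  [[-0.002,0,0.179],0],
  [[-0.002,0,0.179],0],
  [[-0.002,0,0.179],0],
])

```text
clock: 31.45
eef_pos: [552.8, 268.4, 41.3]
orientation: [-179.8, -0.2, -20.4]
contact_force: [0.6, 0.5, -0.0]
finger_gap: 72.3
finger_force: 0.0
```

Emit:
apply_moves([
  [[0,0,0],0],
  [[0,0,0],0],
  [[0,0,0],0],
  [[0,0,0],0],
  [[0,0,0],0],
  [[0,0,0],0],
  [[0,0,-0.02],0],
  [[0,0,-0.05],0],
  [[0,0,-0.1],0],
  [[0,0,-0.1],0],
  [[0,0,-0.1],0],
  [[0,0,-0.1],0],
], jaw=-1)

```text
clock: 32.65
eef_pos: [549.8, 267.5, 112.5]
orientation: [179.9, 0.1, -20.4]
contact_force: [-0.0, 0.7, -1.6]
finger_gap: 37.8
finger_force: 60.6
```

```bash
python3 - <<'E'
from h import *
P,im,d,ok=wrist('w14')
s=r.read_state();print(s['eef_pos'],s['orientation'],s['finger_gap'],s['finger_force'])
q=rects(P,ok,90,108,(480,640,200,330)); print(q)
go(537,-1.6,110,-6.9)
E
```

```text
[549.62796632 267.47351189 112.05056772] [ 1.79892326e+02  1.49140502e-01 -2.04516905e+01] 38.232053614613804 60.54809421300888
[(562.9, 264.6, 58, 48, 70.1)]
to (537, -1.6, 110, -6.9) shift [0.1096 0.342  0.0027] turn -0.0753
```

View pics/w14.png

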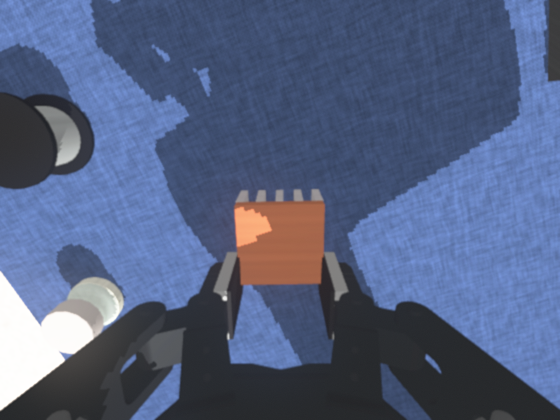

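Emit:
apply_moves([
  [[0.11,0.342,0],-0.075],
  [[0.11,0.342,0],-0.075],
  [[0.11,0.342,0],-0.075],
  [[0.11,0.342,0],-0.075],
  [[0.11,0.342,0],-0.075],
  [[0.11,0.342,0],-0.075],
  [[0.11,0.342,0],-0.075],
  [[0.11,0.342,0],-0.075],
  [[0.11,0.342,0],-0.075],
  [[0.11,0.342,0],-0.075],
  [[0.11,0.342,0],-0.075],
])

```text
clock: 33.8
eef_pos: [538.5, -0.3, 113.5]
orientation: [-180.0, 0.0, -6.9]
contact_force: [0.8, 0.2, -0.3]
finger_gap: 38.0
finger_force: 60.7
```

```bash
python3 - <<'E'
from h import *
P,im,d,ok=wrist('w15')
s=r.read_state();print(s['eef_pos'],s['orientation'],s['finger_gap'],s['finger_force'])
m=ok&(abs(P[...,0]-556)<8)&(abs(P[...,1]+3)<8); print(np.percentile(P[m][:,2],[10,50,90]))
print(rects(P,ok,16,23,(500,680,-220,100)))
go(537,-1.6,60,-6.9);go(537,-1.6,27,-6.9)
E
```

```text
[ 5.38537258e+02 -4.69085787e-01  1.13592058e+02] [-1.79997043e+02  6.99382129e-03 -6.86786380e+00] 37.72645465675801 60.74475109577179
[ 98.42548767 168.84836275 176.94941556]
[(593.0, -70.0, 261, 73, 82.9)]
to (537, -1.6, 60, -6.9) shift [-0.0019  0.0017  0.0715] turn 0.0002
to (537, -1.6, 27, -6.9) shift [-0.0019  0.0017  0.1155] turn 0.0002
```

Emit:
apply_moves([
  [[-0.002,0.002,0.04],0],
  [[-0.002,0.002,0.06],0],
  [[-0.002,0.002,0.068],0],
  [[-0.002,0.002,0.072],0],
  [[-0.002,0.002,0.076],0],
  [[-0.002,0.002,0.08],0],
  [[-0.002,0.002,0.084],0],
  [[-0.002,0.002,0.084],0],
])

```text
clock: 34.65
eef_pos: [536.9, -2.2, 54.3]
orientation: [-180.0, 0.2, -6.9]
contact_force: [-17.9, 3.7, 27.5]
finger_gap: 37.9
finger_force: 73.1
```

Emit:
apply_moves([
  [[0,0,0.005],0],
  [[0,0,0.01],0],
  [[0,0,0.014],0],
  [[0,0,0.014],0],
])

```text
clock: 35.05
eef_pos: [537.0, -2.2, 44.5]
orientation: [180.0, 0.2, -6.9]
contact_force: [-21.6, 3.5, 34.1]
finger_gap: 37.9
finger_force: 91.5
```

```bash
python3 - <<'E'
from h import *
P,im,d,ok=wrist('w16')
s=r.read_state();print(s['eef_pos'],s['orientation'],s['contact_force'],s['finger_gap'],s['finger_force'])
E
```

```text
[536.94565076  -2.20540399  44.47237263] [179.99470332   0.20962207  -6.85799784] [-22.1115308    4.50935944  35.39153593] 38.048050023471255 91.54261350631714
```

View pics/w16.png

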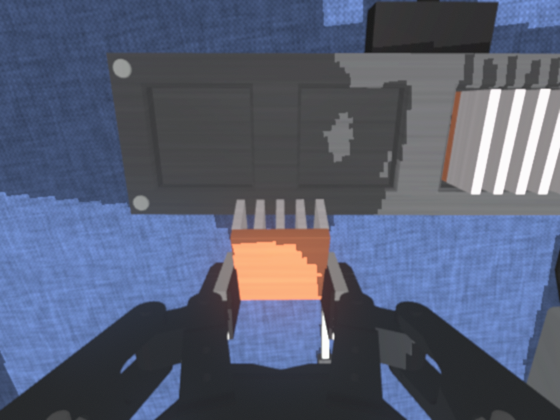

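Emit:
apply_moves([
  [[0,0,0.005],0],
  [[0,0,0.01],0],
  [[0,0,0.015],0],
  [[0,0,0.02],0],
  [[0,0,0.023],0],
  [[0,0,0.023],0],
])

```text
clock: 35.7
eef_pos: [536.9, -2.1, 30.3]
orientation: [180.0, 0.4, -6.8]
contact_force: [-39.1, 4.9, 66.0]
finger_gap: 38.0
finger_force: 123.4
```

```bash
python3 - <<'E'
from h import *
P,im,d,ok=wrist('w17')
s=r.read_state();print(s['eef_pos'],s['orientation'],s['contact_force'],s['finger_gap'],s['finger_force'])
E
```

```text
[536.91157086  -2.12076979  30.3318775 ] [179.97671755   0.39102178  -6.80688183] [-39.17191701   4.91518808  65.59529623] 38.17706614942232 123.32278668880463
```

View pics/w17.png

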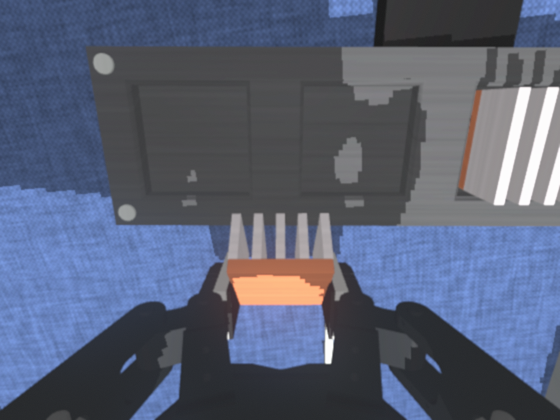

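Emit:
apply_moves([
  [[0,0,-0.005],0],
  [[-0.004,0,-0.01],0],
  [[-0.01,0,-0.012],0],
  [[-0.018,0,-0.012],0],
  [[-0.018,0,-0.012],0],
  [[-0.018,0,-0.012],0],
])

```text
clock: 36.35
eef_pos: [523.1, -1.0, 31.5]
orientation: [-180.0, 0.0, -7.0]
contact_force: [1.3, 0.8, -1.4]
finger_gap: 38.4
finger_force: 113.8
```

```bash
cat >> h.py <<'E'
def base_tilt():
    P,im,d,ok=wrist('wb'); hsv=cv2.cvtColor(im,cv2.COLOR_RGB2HSV)
    s=r.read_state(); e=s['eef_pos']
    m=ok&((hsv[...,0]<15))&(hsv[...,1]>110)&(np.linalg.norm(P-e,axis=-1)<90)
    m=cv2.erode(m.astype(np.uint8),np.ones((3,3)))>0
    q=P[m]; 
    print('eef',e.round(1),'F',s['contact_force'].round(1),'gap',s['finger_gap'],'n',len(q))
    if len(q)>30:
        for _ in range(3):
            c=q.mean(0); n=np.linalg.svd(q-c)[2][2]; n=n*np.sign(n[2]) ; q=q[abs((q-c)@n)<1.5]
        print('normal',n.round(2),'tilt',np.degrees(np.arccos(n[2])).round(1),'z',q[:,2].min().round(1),q[:,2].max().round(1),'c',c.round(1))
E
python3 -c "
from h import *
base_tilt()"
```

```text
eef [523.4  -1.   31.6] F [ 0.  -0.4 -1.5] gap 38.17793912213931 n 4053
normal [-0.59  0.07  0.81] tilt 36.1 z 21.7 46.2 c [531.3  -3.5  36.6]
```

Emit:
apply_moves([
  [[0,0,-0.011],0],
  [[0,0,-0.011],0],
  [[0.012,0,-0.011],0],
  [[0.022,0,-0.011],0],
  [[0.025,0,-0.008],0],
  [[0.026,0,-0.005],0],
  [[0.027,0,-0.002],0],
  [[0.029,0,0],0],
  [[0.031,0,0],0],
  [[0.033,0,0],0],
  [[0.033,0,0],0],
])

```text
clock: 37.5
eef_pos: [544.6, -3.7, 36.6]
orientation: [179.9, 0.9, -6.8]
contact_force: [-41.0, 1.6, 60.4]
finger_gap: 38.2
finger_force: 122.2
```

```bash
python3 -c "
from h import *
base_tilt()"
```

```text
eef [544.6  -3.7  36.5] F [-40.9   2.4  60.7] gap 37.803334520800526 n 3898
normal [-0.58  0.07  0.81] tilt 36.0 z 27.1 51.2 c [552.8  -6.2  41.9]
```

Emit:
apply_moves([
  [[-0.006,0,-0.006],0],
  [[-0.016,0,-0.008],0],
  [[-0.026,0,-0.008],0],
  [[-0.026,0,-0.004],0],
  [[-0.026,0,0.0],0],
  [[-0.026,0,0.001],0],
  [[-0.026,0,0.001],0],
  [[-0.026,0,0.001],0],
])

```text
clock: 38.35
eef_pos: [528.9, -1.7, 31.0]
orientation: [180.0, -0.0, -7.0]
contact_force: [0.2, 0.1, -2.0]
finger_gap: 38.0
finger_force: 114.0
```

```bash
python3 -c "
from h import *
base_tilt()
P=np.load('wb.npz')
cv2.imwrite('pics/wb1.png',P['im'][:,:,::-1])"
```

```text
eef [528.9  -1.7  31. ] F [ 0.5  0.6 -1.6] gap 38.28478515995238 n 4068
normal [-0.59  0.07  0.81] tilt 36.2 z 21.6 45.8 c [537.1  -4.4  36.1]
```

View pics/wb1.png

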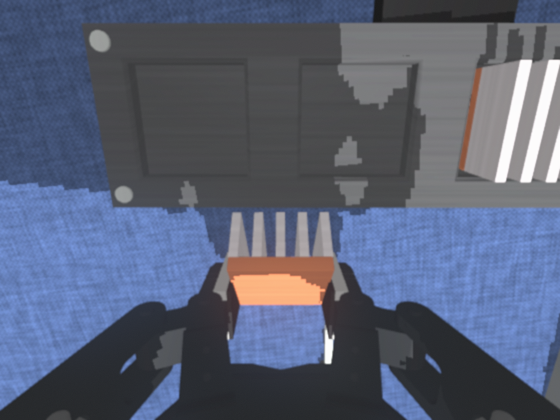

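```bash
python3 - <<'E'
import numpy as np,cv2
D=np.load('wb.npz');P=D['p'];im=D['im']
for name,(a,b) in {'bright':(277,302),'dark':(259,272),'fins':(215,250)}.items():
    q=P[a:b,240:322].reshape(-1,3); q=q[(abs(q[:,0]-540)<40)&(q[:,2]<80)]
    c=q.mean(0); n=np.linalg.svd(q-c)[2][2]; n*=np.sign(n[2]); print(name,n.round(2),np.degrees(np.arccos(n[2])).round(1),P[a,281].round(1),P[b-1,281].round(1))
E
```

```text
bright [-0.6   0.07  0.79] 37.4 [543.3  -5.4  41.5] [520.2  -2.6  23.2]
dark [ 0.77 -0.09  0.64] 50.4 [551.   -6.3  41.7] [547.2  -5.8  43.9]
fins [-0.92  0.11  0.37] 68.4 [562.5  -7.7  24.9] [552.8  -6.5  36.9]
```

Emit:
apply_moves([
  [[0.003,0,-0.001],0],
  [[0.006,0,-0.001],0],
  [[0.009,0,-0.001],0],
  [[0.009,0,0],0],
  [[0.009,0,0],0],
  [[0.009,0,0],0],
])

```text
clock: 39.0
eef_pos: [535.3, -2.4, 31.1]
orientation: [-180.0, 0.0, -6.9]
contact_force: [-0.2, -0.1, -1.9]
finger_gap: 38.2
finger_force: 114.0
```

Emit:
apply_moves([
  [[0,0,0],0],
  [[0,0,0],0],
  [[0,0,0],0],
  [[0,0,0],0],
  [[0,0,-0.03],0],
  [[0,0,-0.08],0],
  [[0,0,-0.14],0],
  [[0,0,-0.14],0],
  [[0,0,-0.14],0],
  [[0,0,-0.14],0],
], jaw=0.2)

```text
clock: 40.0
eef_pos: [534.4, -2.2, 134.9]
orientation: [-180.0, 0.1, -7.0]
contact_force: [-1.0, 0.6, -0.4]
finger_gap: 51.5
finger_force: 0.0
```

```bash
python3 - <<'E'
from h import *
P,im,d,ok=wrist('w20'); s=r.read_state(); print(s['eef_pos'],s['contact_force'])
hsv=cv2.cvtColor(im,cv2.COLOR_RGB2HSV)
cv2.imwrite('pics/w20.png',im[150:420,140:460,::-1])
E
```

```text
[534.2371344   -2.21857225 134.46170661] [-0.06615683  0.3098213   0.24322699]
```

View pics/w20.png

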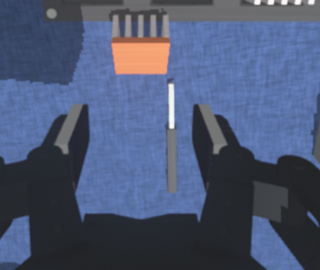

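```bash
python3 - <<'E'
from h import *
D=np.load('w20.npz');P=D['p']
f=lambda u,v: P[150+v,140+u].round(1)
print('tweez',f(170,81),f(171,86),f(172,185)); print('obj',[f(*p) for p in ((140,43),(140,52),(140,60),(140,70),(114,70),(167,70),(120,16),(150,16))])
q=P[150+46:150+72,140+118:140+164].reshape(-1,3);c=q.mean(0);n=np.linalg.svd(q-c)[2][2];print(n.round(2),np.degrees(np.arccos(abs(n[2]))))
E
```

```text
tweez [505.  -26.2   0. ] [502.5 -26.3   5.3] [401.3 -18.    5.5]
obj [array([554. ,  -6.2,  44. ]), array([545.7,  -5.1,  37.9]), array([537.7,  -4.2,  31.7]), array([526.4,  -2.8,  22.4]), array([521. ,  20.2,   0.6]), array([ 5.155e+02, -2.460e+01,  5.000e-01]), array([569.7,   6.9,  19.6]), array([566.9, -15.2,  18.9])]
[-0.89  0.11  0.43] 64.34483337323516
```

Emit:
apply_moves([
  [[0,0,0.06],0],
  [[0,0,0.12],0],
  [[0,0,0.14],0],
  [[0,0,0.14],0],
  [[0,0,0.14],0],
  [[0,0,0.14],0],
])

```text
clock: 40.65
eef_pos: [537.2, -2.8, 33.3]
orientation: [180.0, -0.2, -6.9]
contact_force: [-0.1, 0.0, -0.1]
finger_gap: 51.1
finger_force: 0.0
```

Emit:
apply_moves([
  [[0,0,0],0],
  [[0,0,0],0],
  [[0,0,0],0],
  [[0,0,0],0],
  [[0,0,0],0],
  [[0,0,-0.008],0],
  [[0,-0.02,-0.008],0],
  [[0,-0.04,-0.008],0],
  [[0,-0.055,-0.008],0],
  [[0,-0.055,-0.004],0],
  [[0,-0.055,-0.001],0],
  [[0,-0.055,-0.001],0],
], jaw=-1)

```text
clock: 41.85
eef_pos: [540.6, 39.9, 33.2]
orientation: [-179.9, 0.1, -7.0]
contact_force: [-4.6, 6.9, 13.3]
finger_gap: 38.8
finger_force: 62.4
```

```bash
python3 -c "
from h import *
base_tilt()"
```

```text
eef [540.6  39.8  33.2] F [-5.3  7.  13.6] gap 39.428423595948054 n 3880
normal [-0.58  0.07  0.81] tilt 35.9 z 21.1 45.1 c [547.1  37.4  35.6]
```

Emit:
apply_moves([
  [[0,0,0],0],
  [[0,0,0],0],
  [[0,0,0],0],
  [[0,0,0],0],
  [[0,0,-0.03],0],
  [[0,0,-0.08],0],
  [[0,0,-0.12],0],
  [[0,0,-0.12],0],
  [[0,0,-0.12],0],
  [[0,0,-0.12],0],
], jaw=0.2)

```text
clock: 42.9
eef_pos: [539.4, 38.5, 120.5]
orientation: [180.0, 0.2, -7.0]
contact_force: [0.2, 0.6, -0.4]
finger_gap: 51.1
finger_force: 0.0
```

Emit:
apply_moves([
  [[0.03,0,0],0],
  [[0.06,0,0],0],
  [[0.06,0,0],0],
  [[0.06,0,0],0],
  [[0.06,0,0],0],
  [[0.06,0,0],0],
], jaw=-1)

```text
clock: 43.5
eef_pos: [584.0, 33.3, 121.2]
orientation: [-180.0, 0.1, -6.9]
contact_force: [0.1, -0.4, 1.1]
finger_gap: 0.6
finger_force: 0.0
```

```bash
python3 - <<'E'
from h import *
c,im,d=cam('scene'); Q=cloud(c,d); s=r.read_state(); print(s['eef_pos'],s['finger_gap'])
hsv=cv2.cvtColor(im,cv2.COLOR_RGB2HSV); m=(d>0)&(hsv[...,0]<15)&(hsv[...,1]>100)&(abs(Q[...,0]-540)<60)&(abs(Q[...,1]-40)<50)
q=Q[m]; print(len(q),q.min(0).round(),q.max(0).round())
c,im,d=cam('top'); Q=cloud(c,d); hsv=cv2.cvtColor(im,cv2.COLOR_RGB2HSV); m=(d>0)&(hsv[...,0]<15)&(hsv[...,1]>100)&(abs(Q[...,0]-540)<60)&(abs(Q[...,1]-40)<50)
q=Q[m]; print(len(q),q.min(0).round(),q.max(0).round()) if len(q) else 0
go(584,34.5,55,-6.9)
E
```

```text
[584.23241463  33.23669168 121.52950681] -0.20092000877236818
94 [528.  21.  21.] [561.  63.  46.]
to (584, 34.5, 55, -6.9) shift [-0.0008 -0.0016  0.089 ] turn -0.0002
```

Emit:
apply_moves([
  [[0.006,-0.001,0],0],
  [[0.006,-0.001,0.05],0],
  [[0.006,-0.001,0.088],0],
  [[0.006,-0.001,0.088],0],
  [[0.006,-0.001,0.088],0],
])

```text
clock: 44.1
eef_pos: [589.7, 33.3, 56.1]
orientation: [-180.0, 0.0, -6.9]
contact_force: [-0.6, -0.2, 0.2]
finger_gap: -0.1
finger_force: 0.0
```

Emit:
apply_moves([
  [[-0.008,0,0],0],
  [[-0.016,0,0],0],
  [[-0.024,0,0],0],
  [[-0.032,0,0],0],
  [[-0.04,0,0],0],
  [[-0.048,0,0],0],
  [[-0.056,0,0],0],
  [[-0.064,0,0],0],
  [[-0.072,0,0],0],
  [[-0.08,0,0],0],
  [[-0.08,0,0],0],
])

```text
clock: 45.2
eef_pos: [539.2, 39.2, 64.9]
orientation: [180.0, -1.4, -7.0]
contact_force: [6.7, -0.8, 25.8]
finger_gap: -0.1
finger_force: 12.7
```

```bash
python3 - <<'E'
from h import *
c,im,d=cam('scene'); Q=cloud(c,d); s=r.read_state(); print(s['eef_pos'],s['contact_force'])
hsv=cv2.cvtColor(im,cv2.COLOR_RGB2HSV); m=(d>0)&(hsv[...,0]<15)&(hsv[...,1]>100)&(abs(Q[...,0]-520)<70)&(abs(Q[...,1]-40)<50)
q=Q[m]; print(len(q),q.min(0).round(),q.max(0).round())
cv2.imwrite('pics/s21.png',cv2.resize(im[150:310,200:400,::-1],(600,480),interpolation=cv2.INTER_CUBIC))
E
```

```text
[539.23874664  39.17520697  64.93062157] [ 5.45678796 -0.57527669 26.45645976]
22 [514.  32.  10.] [524.  67.  44.]
```

View pics/s21.png

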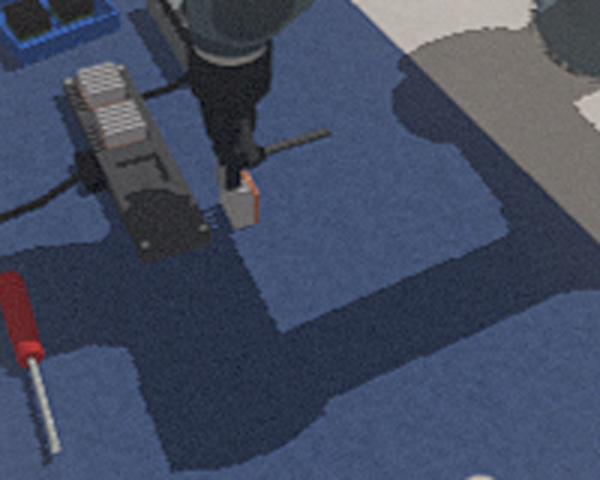

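Emit:
apply_moves([
  [[0.012,0,-0.014],0],
  [[0.012,0,-0.03],0],
  [[0.012,0,-0.04],0],
  [[0.04,0,-0.04],0],
  [[0.06,0,-0.04],0],
  [[0.06,0,-0.04],0],
  [[0.06,0,0],0],
  [[0.06,0,0],0],
  [[0.06,0,0],0],
])

```text
clock: 46.15
eef_pos: [573.0, 35.4, 55.1]
orientation: [-180.0, 0.2, -6.9]
contact_force: [-0.7, -0.6, 0.6]
finger_gap: 0.0
finger_force: 0.0
```

```bash
python3 - <<'E'
from h import *
c,im,d=cam('scene'); Q=cloud(c,d); s=r.read_state(); print(s['eef_pos'],s['contact_force'])
B=(480,560,0,90)
print(rects(Q,d>0,28,50,B),rects(Q,d>0,10,50,B))
hsv=cv2.cvtColor(im,cv2.COLOR_RGB2HSV); m=(d>0)&(hsv[...,0]<15)&(hsv[...,1]>100)&(abs(Q[...,0]-520)<70)&(abs(Q[...,1]-40)<50)
q=Q[m]; print(len(q),q.min(0).round(),q.max(0).round())
P,im,d,ok=wrist('w22'); print(rects(P,ok,36,48,(480,565,-10,90)))
E
```

```text
[574.02212102  35.23462029  56.12070553] [0.55122905 0.94638894 1.40758281]
[(528.5, 43.8, 45, 26, 83.7)] [(528.5, 43.8, 45, 26, 83.7)]
25 [515.  23.   9.] [524.  66.  42.]
[(528.5, 40.0, 22, 7, 0.0)]
```

Emit:
apply_moves([
  [[-0.014,-0.004,0],0],
  [[-0.022,-0.004,0],0],
  [[-0.028,-0.004,0],0],
  [[-0.034,-0.004,0],0],
  [[-0.04,-0.004,0],0],
  [[-0.046,-0.004,0],0],
  [[-0.052,-0.004,0],0],
  [[-0.058,-0.004,0],0],
  [[-0.064,-0.004,0],0],
  [[-0.064,-0.004,0],0],
])

```text
clock: 47.25
eef_pos: [526.6, 44.0, 55.6]
orientation: [-180.0, 0.1, -6.9]
contact_force: [-0.1, 0.2, 0.2]
finger_gap: 0.3
finger_force: 0.0
```

Emit:
apply_moves([
  [[0,0,-0.06],0],
  [[0,0,-0.12],0],
  [[-0.04,0,-0.15],0],
  [[-0.04,0,-0.15],0],
  [[-0.04,0,-0.15],0],
  [[-0.04,0,-0.15],0],
  [[-0.04,0,-0.15],0],
], jaw=0.7)

```text
clock: 47.95
eef_pos: [497.3, 47.4, 166.8]
orientation: [-180.0, 0.2, -7.0]
contact_force: [-0.6, -0.7, -0.5]
finger_gap: 72.3
finger_force: 0.0
```

```bash
python3 - <<'E'
from h import *
P,im,d,ok=wrist('w23'); s=r.read_state(); print(s['eef_pos'],s['orientation'])
B=(430,570,-12,90)
print(rects(P,ok,12,50,(430,545,-12,90)),rects(P,ok,30,50,B))
print([q for q in rects(P,ok,3,50,(380,560,-60,90))])
E
```

```text
[497.36381127  47.42627091 166.92563777] [-1.79998676e+02  1.54226963e-01 -6.95816920e+00]
[(496.1, 42.7, 41, 41, 83.5)] []
[(449.3, -21.7, 10, 112, 85.2), (496.1, 42.9, 41, 41, 83.5)]
```

Emit:
apply_moves([
  [[-0.001,0.006,0.06],0],
  [[-0.001,0.006,0.12],0],
  [[-0.001,0.006,0.16],0],
  [[-0.001,0.006,0.171],0],
  [[-0.001,0.006,0.171],0],
  [[-0.001,0.006,0.171],0],
  [[-0.001,0.006,0.171],0],
])

```text
clock: 48.7
eef_pos: [498.1, 42.9, 42.1]
orientation: [180.0, -0.2, -6.9]
contact_force: [0.4, -0.1, -0.3]
finger_gap: 72.7
finger_force: 0.0
```

Emit:
apply_moves([
  [[0,0,0],0],
  [[0,0,0],0],
  [[0,0,0],0],
  [[0,0,0],0],
  [[0,0,0],0],
  [[0,0,0],0],
  [[0,0,-0.04],0],
  [[0,0,-0.08],0],
  [[0,0,-0.12],0],
  [[0,0,-0.12],0],
  [[0,0,-0.12],0],
  [[0,0,-0.12],0],
], jaw=-1)

```text
clock: 49.9
eef_pos: [495.1, 43.3, 128.6]
orientation: [-180.0, 0.2, -6.9]
contact_force: [-1.0, 0.3, -1.3]
finger_gap: 37.9
finger_force: 61.1
```

```bash
python3 - <<'E'
from h import *
s=r.read_state();print(s['eef_pos'],s['orientation'],s['finger_gap'],s['finger_force'])
go(603.5,23.6,128,-6.9)
E
```

```text
[495.12949444  43.25955402 128.57606005] [-1.79996994e+02  1.71600695e-01 -6.94980050e+00] 37.94818571299772 61.110126972198486
to (603.5, 23.6, 128, -6.9) shift [0.1466 0.0085 0.0008] turn -0.0003
```

Emit:
apply_moves([
  [[0.06,0.008,0],0],
  [[0.12,0.008,0],0],
  [[0.146,0.008,0],0],
  [[0.146,0.008,0],0],
  [[0.146,0.008,0],0],
  [[0.146,0.008,0],0],
  [[0.146,0.008,0],0],
  [[0.146,0.008,0],0],
])

```text
clock: 50.7
eef_pos: [603.6, 24.1, 130.1]
orientation: [-180.0, 0.0, -6.9]
contact_force: [0.6, -0.3, -1.0]
finger_gap: 38.2
finger_force: 61.1
```

```bash
python3 - <<'E'
from h import *
P,im,d,ok=wrist('w24')
s=r.read_state();print(s['eef_pos'],s['orientation'],s['finger_gap'],s['finger_force'])
print(rects(P,ok,85,125,(540,660,-40,90)))
go(603.5,23.6,52.5,-6.9)
cv2.imwrite('pics/w24.png',im[:,:,::-1])
E
```

```text
[603.79305506  24.0732149  130.24072174] [-1.79999302e+02  5.87457879e-03 -6.94006868e+00] 38.24929321789958 61.07760429382324
[(602.8, 26.1, 59, 41, 82.9)]
to (603.5, 23.6, 52.5, -6.9) shift [-0.0003  0.0007  0.1037] turn -0.0002
```

View pics/w24.png

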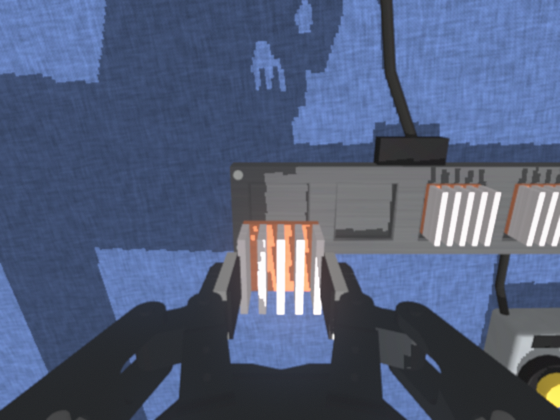

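Emit:
apply_moves([
  [[0.0,0.001,0.04],0],
  [[0.0,0.001,0.07],0],
  [[0.0,0.001,0.084],0],
  [[0.0,0.001,0.09],0],
  [[0.0,0.001,0.096],0],
  [[0.0,0.001,0.101],0],
  [[0.0,0.001,0.101],0],
  [[0.0,0.001,0.101],0],
])

```text
clock: 51.55
eef_pos: [604.6, 23.2, 54.9]
orientation: [-180.0, -0.1, -6.9]
contact_force: [0.2, 0.8, -1.9]
finger_gap: 38.3
finger_force: 61.0
```

Emit:
apply_moves([
  [[0,0,0],0],
  [[0,0,0],0],
  [[0,0,0],0],
  [[0,0,-0.05],0],
  [[0,0,-0.1],0],
  [[0,0,-0.16],0],
  [[0,0,-0.16],0],
  [[0,0,-0.16],0],
  [[0,0,-0.16],0],
], jaw=0.15)

```text
clock: 52.45
eef_pos: [603.3, 23.2, 172.9]
orientation: [-180.0, 0.1, -7.0]
contact_force: [-0.1, -0.4, -0.3]
finger_gap: 49.0
finger_force: 0.0
```

```bash
python3 - <<'E'
from h import *
P,im,d,ok=wrist('w25')
B=(540,660,-230,70)
print(rects(P,ok,30,60,B),rects(P,ok,36,41,B))
m=ok&(P[...,2]<60)&(abs(P[...,0]-603)<18)&(abs(P[...,1]-23)<18); print('top z',np.percentile(P[m][:,2],[50,90,97]))
c,im,d=cam('top'); Q=cloud(c,d); print(rects(Q,d>0,35,45,(500,660,-230,70)),rects(Q,d>0,30,60,(380,720,80,340)),rects(Q,d>0,52,68,(400,500,-320,-140)))
s=r.read_state();print(s['eef_pos'],s['orientation'])
go(433,-229,120,-6.9)
E
```

```text
[(580.2, -174.7, 43, 41, 82.9), (588.0, -108.3, 42, 41, 82.9), (603.6, 21.5, 41, 41, 83.3)] [(580.0, -174.9, 43, 41, 82.9), (588.0, -108.5, 42, 41, 83.3), (603.6, 21.5, 41, 40, 83.7)]
top z [19.17269139 38.29562069 38.73566384]
[(579.6, -174.8, 40, 40, 82.9), (587.6, -108.4, 41, 40, 84.0)] [] [(428.2, -279.3, 24, 24, 18.4), (436.0, -229.5, 29, 26, 0.0), (438.5, -180.2, 26, 25, 23.2)]
[603.0984092   23.27992143 172.35747873] [-179.99469435    0.20581018   -6.95426139]
to (433, -229, 120, -6.9) shift [-0.1844  0.3614  0.0698] turn -0.0003
```

Emit:
apply_moves([
  [[-0.184,0.361,0.05],0],
  [[-0.184,0.361,0.05],0],
  [[-0.184,0.361,0.05],0],
  [[-0.184,0.361,0.05],0],
  [[-0.184,0.361,0.05],0],
  [[-0.184,0.361,0.05],0],
  [[-0.184,0.361,0.05],0],
  [[-0.184,0.361,0.05],0],
  [[-0.184,0.361,0.083],0],
  [[-0.184,0.361,0.083],0],
  [[-0.184,0.361,0.083],0],
  [[-0.184,0.361,0.083],0],
], jaw=-1)

```text
clock: 53.75
eef_pos: [435.3, -228.5, 112.9]
orientation: [180.0, -0.0, -6.9]
contact_force: [0.2, -0.3, 0.8]
finger_gap: -0.1
finger_force: 0.0
```

Emit:
apply_moves([
  [[0,0,0],0],
  [[0,0,0],0],
  [[0,0,0],0],
])

```text
clock: 54.05
eef_pos: [434.8, -229.0, 112.6]
orientation: [180.0, -0.0, -6.9]
contact_force: [0.6, -0.1, 0.4]
finger_gap: -0.1
finger_force: 0.0
```

```bash
python3 - <<'E'
from h import *
s=r.read_state();print(s['eef_pos'],s['orientation'],s['finger_gap'])
go(433,-229.2,75.5,-6.9)
go(437.8,-180,110,-6.9);go(428.1,-279.4,110,-6.9)
E
```

```text
[ 434.76820396 -228.97952274  112.62095917] [ 1.79975241e+02 -4.07063810e-02 -6.93990867e+00] -0.07508900862937767
to (433, -229.2, 75.5, -6.9) shift [-0.0023  0.0006  0.0495] turn -0.0002
to (437.8, -180, 110, -6.9) shift [-0.0039 -0.0653  0.0035] turn -0.0002
to (428.1, -279.4, 110, -6.9) shift [-0.0007  0.0678  0.0035] turn -0.0002
```

Emit:
apply_moves([
  [[-0.002,0.001,0.02],0],
  [[-0.002,0.001,0.03],0],
  [[-0.002,0.001,0.037],0],
  [[-0.002,0.001,0.043],0],
  [[-0.002,0.001,0.048],0],
  [[-0.002,0.001,0.05],0],
  [[-0.002,0.001,0.05],0],
  [[-0.002,0.001,0.05],0],
  [[-0.002,0.001,0.05],0],
])

```text
clock: 54.95
eef_pos: [432.9, -229.4, 76.8]
orientation: [-179.9, 0.1, -6.9]
contact_force: [-9.3, 6.3, 20.3]
finger_gap: 0.2
finger_force: 10.5
```

Emit:
apply_moves([
  [[0,0,-0.01],0],
  [[0,0,-0.03],0],
  [[0,0,-0.05],0],
  [[0,0,-0.05],0],
  [[-0.001,-0.03,-0.05],0],
  [[-0.002,-0.066,-0.05],0],
  [[-0.002,-0.066,-0.05],0],
  [[-0.002,-0.066,-0.05],0],
  [[-0.002,-0.066,-0.05],0],
])

```text
clock: 55.85
eef_pos: [437.5, -180.7, 112.0]
orientation: [180.0, -0.0, -7.0]
contact_force: [0.2, 0.2, -0.1]
finger_gap: -0.1
finger_force: 0.0
```

Emit:
apply_moves([
  [[0,0,0.02],0],
  [[0,0,0.03],0],
  [[0,0,0.037],0],
  [[0,0,0.043],0],
  [[0,0,0.048],0],
  [[0,0,0.05],0],
  [[0,0,0.05],0],
  [[0,0,0.05],0],
  [[0,0,0.05],0],
])

```text
clock: 56.75
eef_pos: [437.3, -180.6, 76.7]
orientation: [180.0, 0.1, -6.9]
contact_force: [-11.3, 3.4, 20.7]
finger_gap: -0.1
finger_force: 10.5
```

Emit:
apply_moves([
  [[0,0,-0.01],0],
  [[0,0,-0.03],0],
  [[0,0,-0.05],0],
  [[0,0,-0.05],0],
  [[0.002,0.04,-0.05],0],
  [[0.003,0.09,-0.05],0],
  [[0.003,0.132,-0.05],0],
  [[0.003,0.132,-0.05],0],
  [[0.003,0.132,-0.05],0],
  [[0.003,0.132,-0.05],0],
  [[0.003,0.132,-0.05],0],
])

```text
clock: 57.85
eef_pos: [427.6, -277.5, 111.7]
orientation: [-180.0, 0.0, -6.9]
contact_force: [0.1, 0.0, 0.2]
finger_gap: 0.1
finger_force: 0.0
```

Emit:
apply_moves([
  [[0,0,0.02],0],
  [[0,0,0.03],0],
  [[0,0,0.037],0],
  [[0,0,0.043],0],
  [[0,0,0.048],0],
  [[0,0,0.05],0],
  [[0,0,0.05],0],
  [[0,0,0.05],0],
  [[0,0,0.05],0],
])

```text
clock: 58.75
eef_pos: [427.7, -278.3, 76.8]
orientation: [-179.9, 0.1, -6.9]
contact_force: [-7.3, 7.6, 21.1]
finger_gap: -0.3
finger_force: 10.2
```

Emit:
apply_moves([
  [[0,0,-0.01],0],
  [[0,0,-0.03],0],
  [[0,0,-0.06],0],
  [[0,0,-0.12],0],
  [[0,0,-0.2],0],
  [[0,0,-0.25],0],
  [[0,0,-0.25],0],
  [[0,0,-0.25],0],
  [[0,0,-0.25],0],
])

```text
clock: 59.65
eef_pos: [427.2, -278.2, 260.7]
orientation: [-179.9, 0.1, -7.0]
contact_force: [0.1, 0.2, -0.3]
finger_gap: -0.1
finger_force: 0.0
```

```bash
python3 - <<'E'
from h import *
c,im,d=cam('top'); Q=cloud(c,d)
print(rects(Q,d>0,34,45,(500,660,-230,70)),rects(Q,d>0,27,45,(500,650,-400,-260)))
c,im2,d2=cam('scene'); S=cloud(c,d2); print(rects(S,d2>0,34,45,(500,660,-230,70)))
a=cv2.resize(im[95:345,110:500,::-1],(780,500),interpolation=cv2.INTER_CUBIC); cv2.imwrite('pics/end.png',a)
E
```

```text
[(579.3, -174.6, 40, 40, 81.9), (587.5, -108.3, 41, 40, 83.7), (602.6, 21.6, 39, 40, 84.0)] [(546.3, -337.7, 40, 42, 3.8), (600.3, -334.4, 40, 42, 3.2)]
[(579.0, -169.0, 46, 39, 84.8), (586.1, -103.1, 42, 39, 83.9), (601.8, 26.4, 43, 39, 83.7)]
```

View pics/end.png

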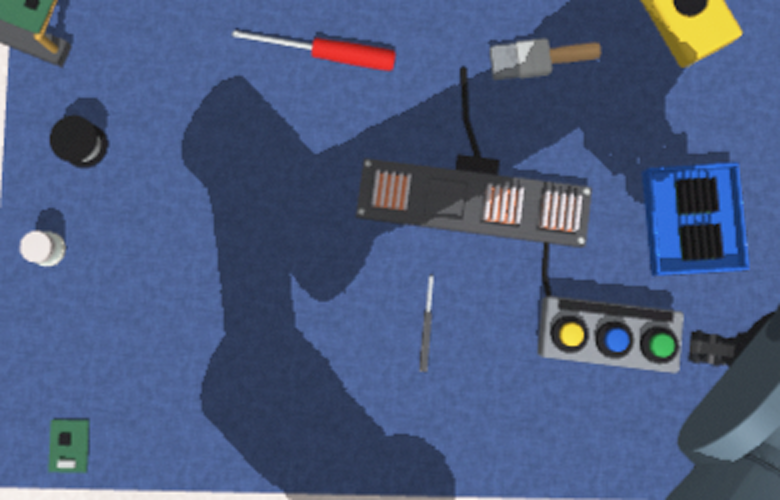

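The final view shows three sinks fins up in pockets at (392,190), (503,203) and (561,209), and both modules fins up in the tray at (697,194) and (701,241). The bystanders have not moved and all three keys are back up.

```bash
python3 -c "
from workcell import r
print(r.hand_in())"
```

```text
the job is handed in; nothing more can be done
None
```

The job is handed in at about 60 s of the 210 s allowed: both finished modules are fins up in the tray, all three heatsinks are seated fins up in pockets, and blue, yellow and green were each pressed fully in that order.

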